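# Refit and lock the grille cassette of a bench dust box

### The job

The grille cassette of the small dust-extraction box has been cleaned and lies on the table. Fit it back into the opening on top of the box: hook its thin tongue edge under the steel retaining strip at the back, swing the front edge down until the cassette lies flat in its seat, then turn the black catch over the cassette's front edge as far as it goes. Leave the cork block, the teapot lid and the slip cup where they are.

Things in the scene. Friction and masses are not known exactly. Their poses are not given: they have to be found in the camera images.
- dust_box: Grey metal dust box with an opening in its top, a fan below, a hose spigot at the back; fixed. Case 250 (x) x 170 (y) x 70 mm high, x = -113 (front, facing the robot) to +137 mm. Origin: on the table under the centre of the opening; +x to its back, +y to its left (facing its back), z up.
- seat (a point): Centre of the dust box's opening at ledge height, 60 mm above the table; axes as the dust box. The opening is 154 (x) x 126 (y) mm, 10 mm deep down to a 10 mm wide ledge all round, on which the cassette rests. From the strip's free edge to the front wall only 143 mm are clear: the cassette cannot be dropped in flat.
- lip_edge (a point): Middle of the free lower edge of the retaining strip: 66 mm behind the seat point, 10 mm above the ledge. The strip is steel, 3 mm thick, 130 mm wide, lies on the box's top and overhangs the rear of the opening by 11 mm (x = 66 to 77 mm from the seat point), leaving a gap 10 mm high between ledge and strip.
- cassette: Loose aluminium grille cassette, 150 (x) x 120 (y) mm, 0.2 to 0.4 kg, starts flat on the table. Origin: centre of its underside; z up, +x towards its tongue. Its frame, 10 mm thick, spans x = -75 to +61 mm; from there a tongue 4 mm thick (at the underside) and 100 mm wide reaches x = +75 mm. It has 4 mm of play in the opening lengthwise, 6 mm across.
- handle (a point): Centre of the cassette's handle bar: a black bar 14 mm thick (x) and 14 mm high, 76 mm long along the cassette's y, its centre 40 mm above the cassette's underside over its origin; 23 mm are free under it, between two posts at y = -32 and +32 mm.
- tongue_edge (a point): Middle of the tongue's end edge, at the underside: x = +75 mm in the cassette.
- front_edge (a point): Middle of the cassette's front edge, at the underside: x = -75 mm in the cassette.
- catch (a joint): Turn of the catch on the box's front rim, rad: 0 = it lies along the rim, pointing to the box's left (+y), clear of the opening; grows clockwise seen from above; 1.57 = at its stop, pointing to the back (+x) across the cassette's front edge. Starts at 0 to 0.15. Stiff (about 0.04 N m), stays where left; can be pushed at its side.
- catch_pivot (a point): Point on the catch's upright pivot axis (97 mm in front of the seat point), 11.5 mm above the top of the box.
- catch_end (a point): Point on the catch near its free end, 40 mm from the pivot axis. The catch is a black bar 44 mm long from its pivot axis, 14 mm wide at the foot with a 9 mm wide rib, from 1.5 to 19.5 mm above the top of the box; its pivot boss has a radius of 9 mm.
- cork_block: Bystander: brown cork sanding block 58 x 55 x 22 mm, origin at its underside.
- teapot_lid: Bystander: dark unfired teapot lid with a knob, 80 mm across, 34 mm high, origin at its underside.
- slip_cup: Bystander: small mauve-brown cup 65 mm across, 47 mm high, origin at its underside.

How it is judged (in metres and radians):
On the way, in this order (a step that is already met when the one before it is completed fails the run):
1. the tongue is hooked under the retaining strip while the front edge is still up (x of tongue_edge in the frame of seat above 0.066 m and z of tongue_edge in the frame of seat between -0.004 and 0.008 m and z of front_edge in the frame of seat above 0.006 m), for 0.05 s.
2. the cassette lies flat in its seat (x of tongue_edge in the frame of seat above 0.068 m and z of each of tongue_edge, front_edge in the frame of seat below 0.003 m), for 0.1 s.
3. the catch is turned over the cassette's front edge (value of joint catch above 1.3 rad), for 0.1 s.
At the end, for the whole second after the job is handed in: The cassette rests still and flat in the opening: tongue edge and front edge within 3 mm of the ledge's height, under 0.03 rad out of level, centred within 7 mm, tongue at least 2 mm under the retaining strip; the catch is turned over its front edge (above 1.3 rad) (all of step 2 and z of each of tongue_edge, front_edge in the frame of seat above -0.003 m and angle between cassette's own z axis and vertical below 0.03 rad and horizontal distance between cassette and seat below 0.007 m and value of joint catch above 1.3 rad and linear speed of cassette below 0.01 m/s); the robot touches nothing.
It fails at once if the cork block is moved by more than 15 mm (distance of cork_block from where it was at the start of the episode above 0.015 m).
It fails at once if the teapot lid is moved by more than 15 mm (distance of teapot_lid from where it was at the start of the episode above 0.015 m).
It fails at once if the slip cup is moved by more than 15 mm (distance of slip_cup from where it was at the start of the episode above 0.015 m).
It also fails if it takes over 56 s, if anything falls off the work surface, if the arm or the gripper's body presses on something with over 40 N, if the wrist force passes 120 N, or if a joint passes its speed limit or range.

### The arm

A 6-joint arm with a two-finger parallel gripper is mounted at the origin on a cart in front of the work surface, level with it; the furniture and walls round the work are solid. World frame = base frame: x ahead of the robot, y to its left, z up, the work surface at z = 0. Lengths are in m, angles in degrees, forces in N, time in s.
With the tool pointing down it reaches from about 0.2 to 0.875 m from the base axis. Payload 3.4 kg.
Tool frame: the origin (TCP) lies between the finger pads; the fingertips stand 25 mm ahead of it and the grasp point (between the pads) lies 6 mm ahead of it (env.tips_ahead is the distance from the TCP to the fingertips, in m); x points along the fingers, y is the direction in which the jaws open and shut, and the axes are right-handed (so a half turn about x gives the same grasp; the last joint's range is limited). The gripper opens to 94 mm and grips with 3 to 60 N. Pads are 16 mm wide; open, the fingers measure 119 mm over their backs; the gripper's body (75 mm by 177 mm) begins 78 mm behind the grasp point.
Start: joints at [-82.105, 15.808, 86.224, -0, 77.962, -6.933], TCP at [0.147, -0.556, 0.202] pointing down, gripper open.
Joint ranges: [-165.64, 165.64], [-43.16, 119.46], [12.63, 154.43], [-67.54, 247.53], [6.08, 155.33], [-154.97, 154.97]. Speed limits (degrees/s): [147.25, 147.25, 180, 180, 180, 180].

### API

Orientations are given as [roll, pitch, yaw] about the fixed x, y, z axes, in that order (R = Rz(yaw) Ry(pitch) Rx(roll)).
In Python, from station import env gives the robot as it stands. The module is installed in compiled form; this text tells all that it offers.
- The arm moves only by the tool carry_out, never from a script. Its argument "steps" is a list of rows, each a list of 7 numbers: the shift along the tool's x, y, z in m, then the turn, a rotation vector about the tool's x, y, z in degrees, then the closure in counts, from 0 (fully open) to 255 (shut). In form: [[x, y, z, rx, ry, rz, grip], ...]. A call has exactly 5 rows; each row shifts and turns the pose as measured when the row begins, along the tool's axes as they then stand; what a row does not reach is not made up. A row lasts 1/8 s, in which the tool goes at most 62.5 mm and 10.7 degrees, less where a joint would pass 70% of its speed; a pose out of reach is approached as far as the arm can. A call with a gripper value outside its range is refused whole. The fingers move at their own pace and stop on an object; "force" is the grip in N (left out, the last holds). Time passes only in rows, so rows that do not move let the fingers close, or fill a call up. It gives the time, the measured TCP pose, the force and the opening at its end, in the units of the state.
- env.state(): the state, without advancing time (a new reading comes with each control period).
- env.snapshot(name): name is "side" or "top" or "wrist"; returns a dict with "image" (480x640x3 uint8, red, green, blue), "intrinsics" (3x3 intrinsics, pixels), "dist" ([k1, k2, p1, p2, k3] as OpenCV has them; the pictures are not rectified), "pose" (4x4, takes a point from camera to world coordinates). Camera axes: x right, y down, z forward; pixel columns grow to the right and rows downward; lengths in m; the calibration is good to about 2 mm. A picture is of the moment at which its call begins. There is no depth.
- env.sign_off(): hands the job in, once; it reports no verdict.
The state is a dict: "t": time; "joint_pos": joint angles; "dq": joint speeds; "joint_efforts": joint torques, N m; "position": TCP position; "tool_rot": TCP orientation; "contact_force": force on the tool from outside, world axes, zero at the start; "torque": the same for the moment, N m; "finger_gap": opening from 0.0 (shut) to 1.0 (fully open).
Only numpy, scipy, OpenCV 4.12 (cv2) and the standard library are available. Lean on these libraries where they do the work, as an engineer would, in place of code of your own. Each camera call takes 0.05 s, during which the arm holds its last target.

## Working session

There is one attempt and no reset: what is moved stays moved. The work goes in short steps, Python scripts to look and compute and a tool call to move; the robot and the scene stay as the last step left them, time stands still between calls to the robot, and variables do not carry over. Pictures are saved under pics/ and viewed, and the job is handed in when it is done.

Besides the shell and the picture viewer there is one more tool, called after ">>>" as name([rows], argument=value, ...), one row to a line, values as JSON. carry_out: Moves the arm, as the interface text tells. Its arguments: {"type":"object","properties":{"steps":{"type":"array","items":{"type":"array","items":{"type":"number"}}},"force":{"type":"number"}},"required":["steps"]}

```bash
mkdir -p pics; ls
python3 - <<'E'
from station import env
import cv2, numpy as np
print(env.state()); print(env.tips_ahead)
for n in ["side","top","wrist"]:
    s=env.snapshot(n); cv2.imwrite(f"pics/{n}0.png",s["image"][:,:,::-1]); np.set_printoptions(precision=4,suppress=True); print(n,s["intrinsics"],s["dist"],s["pose"])
E
```

```text
pics
{'t': 0.0, 'joint_pos': array([-8.21070886e+01,  1.58462469e+01,  8.62936941e+01,  5.36271762e-04,
        7.79624829e+01, -6.93304149e+00]), 'dq': array([-0.00424997, -0.00696413, -0.01429253,  0.02009549,  0.107405  ,
        0.00138649]), 'joint_efforts': array([ 6.66696797e-04, -4.04590559e+01, -2.37227905e+01,  7.02392589e-02,
        3.44886468e-02, -1.29293217e-04]), 'position': array([ 0.14704994, -0.55528796,  0.20112906]), 'tool_rot': array([-97.22631993,  89.89757473,  97.59952065]), 'contact_force': array([-0.3844671 , -0.28890246, -0.03849515]), 'torque': array([-0.04571624, -0.02241697, -0.04981439]), 'finger_gap': 1.0002582756670901}
0.025
side [[443.0205   0.     325.9995]
 [  0.     443.0205 246.6321]
 [  0.       0.       1.    ]] [-0.0568  0.      0.      0.      0.    ] [[-0.9999 -0.0166  0.0026  0.5844]
 [-0.0125  0.6298 -0.7767  0.4525]
 [ 0.0112 -0.7766 -0.6299  0.7071]
 [ 0.      0.      0.      1.    ]]
top [[575.0742   0.     324.8808]
 [  0.     575.0742 240.7269]
 [  0.       0.       1.    ]] [-0.1196  0.      0.      0.      0.    ] [[ 0.021  -0.9906  0.135   0.4336]
 [-0.9998 -0.0212 -0.0002 -0.3194]
 [ 0.0031 -0.135  -0.9908  1.305 ]
 [ 0.      0.      0.      1.    ]]
wrist [[428.0268   0.     323.8419]
 [  0.     428.0268 243.8066]
 [  0.       0.       1.    ]] [0.0122 0.     0.     0.     0.    ] [[ 0.2563 -0.9388 -0.23    0.2134]
 [-0.9666 -0.2493 -0.0595 -0.5366]
 [-0.0015  0.2375 -0.9714  0.3835]
 [ 0.      0.      0.      1.    ]]
```

View pics/top0.png

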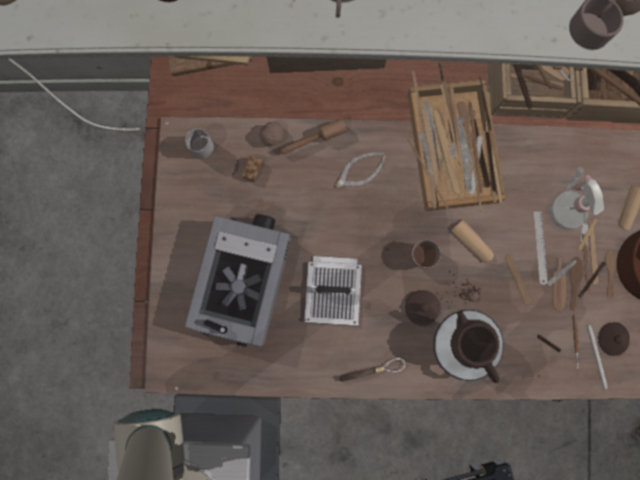

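View pics/side0.png

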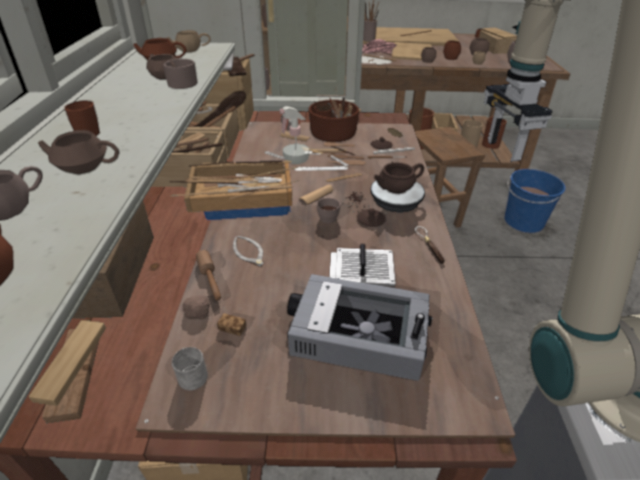

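View pics/wrist0.png

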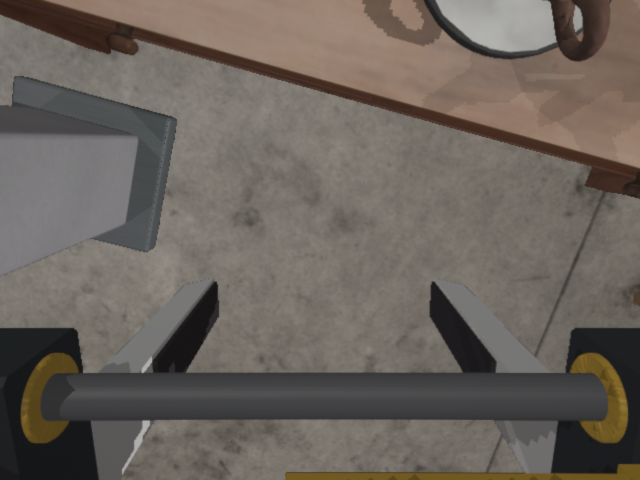

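The top view shows the box centred near (238,283) with its strip at (247,243) and the catch at (215,327). The cassette is at (333,292) with its tongue up at (335,260), towards the back. Next I enlarge these areas to pick the corners.

Run:
```python
import cv2
im=cv2.imread("pics/top0.png")
cv2.imwrite("pics/topz.png",cv2.resize(im[205:355,175:375],None,fx=4,fy=4,interpolation=cv2.INTER_CUBIC))
im=cv2.imread("pics/side0.png")
cv2.imwrite("pics/sidez.png",cv2.resize(im[235:385,270:470],None,fx=4,fy=4,interpolation=cv2.INTER_CUBIC))
```

```text
(no output)
```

View pics/topz.png

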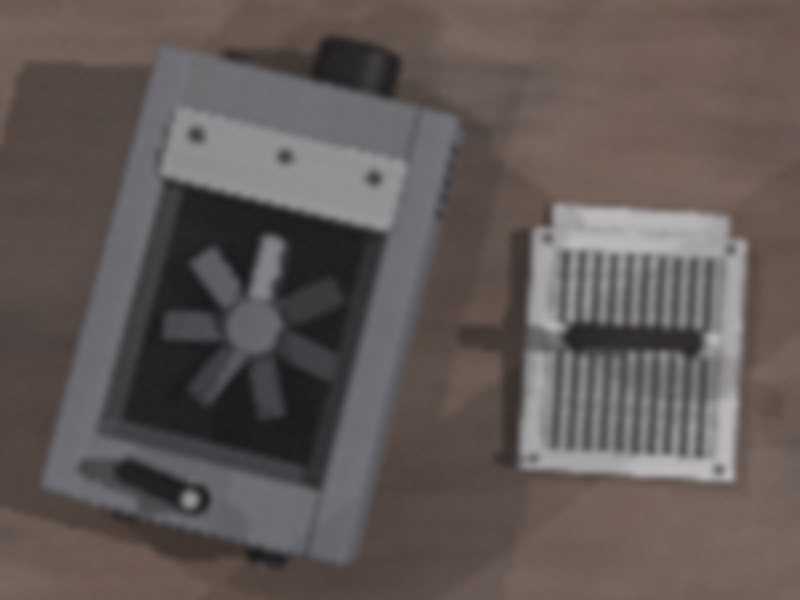

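View pics/sidez.png

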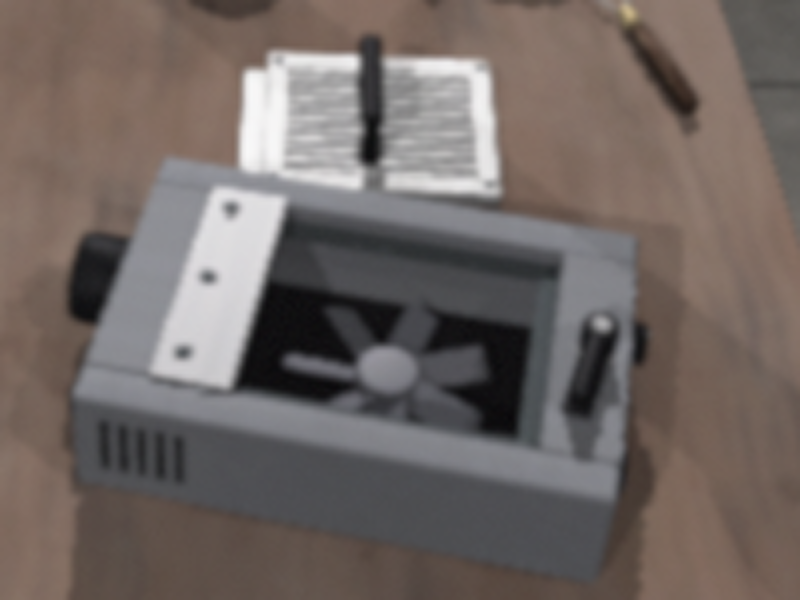

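```bash
cat > h.py <<'E'
from station import env
import cv2, numpy as np
from scipy.optimize import least_squares
from scipy.spatial.transform import Rotation as R
np.set_printoptions(precision=4,suppress=True)
def proj(s,P):
    P=np.atleast_2d(P).astype(float); T=np.linalg.inv(s["pose"])
    return cv2.projectPoints(P,cv2.Rodrigues(T[:3,:3])[0],T[:3,3],s["intrinsics"],s["dist"])[0].reshape(-1,2)
def place(p,L):
    c,s=np.cos(p[2]),np.sin(p[2]); L=np.array(L)
    return np.c_[p[0]+c*L[:,0]-s*L[:,1],p[1]+s*L[:,0]+c*L[:,1],L[:,2]]
def unz(z,off,f=4): return (np.array(z,float)+.5)/f-.5+np.array(off)
E
cat > fit.py <<'E'
from h import *
S={n:env.snapshot(n) for n in("top","side")}
def fit(data,p0):
    def f(p):
        return np.concatenate([(proj(S[n],place(p,[d[0] for d in D]))-unz([d[1] for d in D],off)).ravel() for n,off,D in data])
    r=least_squares(f,p0,loss="soft_l1",f_scale=.7); print(r.x[:2],np.degrees(r.x[2])); print(f(r.x).reshape(-1,2)); 
    for d in data:
        r1=least_squares(lambda p:(proj(S[d[0]],place(p,[e[0] for e in d[2]]))-unz([e[1] for e in d[2]],d[1])).ravel(),p0,loss="soft_l1",f_scale=.7); print(d[0],"alone",r1.x[:2],np.degrees(r1.x[2]))
    return r.x
T=(175,205);Q=(270,235)
box=[("top",T,[((.137,.085,.07),(163,45)),((.137,-.085,.07),(462,118)),((-.113,.085,.07),(42,487)),((-.113,-.085,.07),(355,562)),
 ((.066,.065,.073),(162,180)),((.066,-.065,.073),(390,232)),((-.077,.063,.07),(102,432)),((-.077,-.063,.07),(322,484)),((-.097,0,.0895),(190,498))]),
("side",Q,[((.137,-.085,.07),(170,160)),((-.113,-.085,.07),(635,235)),((.066,-.065,.073),(285,195)),((.066,.065,.073),(232,388)),((-.097,0,.0895),(601,323)),((-.077,-.063,.07),(558,258))])]
b=fit(box,[.4,-.15,-.25])
h=.047
cas=[("top",T,[((.061,.06,.01),(531,227)),((.061,-.06,.01),(748,240)),((-.075,.06,.01),(518,468)),((-.075,-.06,.01),(735,480)),((.075,.05,.004),(552,204)),((.075,-.05,.004),(731,213)),((0,.038,h),(566,338)),((0,-.038,h),(703,342))]),
("side",Q,[((.061,-.06,.01),(268,52)),((-.075,-.06,.01),(489,60)),((-.075,.06,.01),(500,195)),((.075,-.05,.004),(243,70)),((0,-.038,h),(371,37))])]
c=fit(cas,[.4,-.35,0])
E
python3 fit.py
```

```text
[ 0.5025 -0.1308] -12.424477417011595
[[-0.6374 -1.326 ]
 [-0.2311 -1.4901]
 [-0.2405 -0.1023]
 [-1.9578  0.5788]
 [-0.306  -1.8351]
 [ 0.6695 -0.6727]
 [-1.1687 -0.2029]
 [ 0.4567  1.0619]
 [ 1.1106 -0.2874]
 [-1.2062 -1.6627]
 [ 1.3568 -0.6575]
 [ 0.9208  0.4495]
 [ 0.0068 -0.2003]
 [ 0.5881 -0.1424]
 [ 2.0252 -1.8451]]
top alone [ 0.5015 -0.1313] -12.506260729673652
side alone [ 0.5039 -0.1296] -12.34050904522983
[ 0.4998 -0.3405] -1.7980715388925195
[[ 0.6325 -0.2332]
 [-0.6461 -0.7115]
 [ 0.4958 -0.0384]
 [-0.1469 -0.2365]
 [ 0.1835 -0.1045]
 [-0.6811 -0.058 ]
 [-0.0671 -1.4025]
 [ 0.4133 -0.5863]
 [ 0.763   0.3505]
 [ 0.2191  0.3413]
 [ 1.2356  0.0705]
 [ 1.211   0.0622]
 [ 0.6655 -1.1397]]
top alone [ 0.499  -0.3404] -2.006028266213288
side alone [ 0.502  -0.3406] -2.106666919705245
```

```bash
cat >> h.py <<'E'
def pose():
    s=env.state(); return s["position"],R.from_euler("xyz",s["tool_rot"],degrees=True)
def down(yaw_deg,tilt=0,sgn=1):
    """tool x down, tool y along sgn*object x (yaw), tilted by 'tilt' deg about object y (front up positive)"""
    o=R.from_euler("z",yaw_deg,degrees=True)*R.from_euler("y",tilt,degrees=True)
    x=np.array([0,0,-1.]);y=np.array([sgn,0,0.]);z=np.cross(x,y)
    return o*R.from_matrix(np.c_[x,y,z])
def rows(p1,R1,n,grip,p0=None,R0=None):
    if p0 is None: p0,R0=pose()
    rv=(R0.inv()*R1).as_rotvec(); out=[];p=np.array(p0)
    for i in range(n):
        Ra=R0*R.from_rotvec(rv*i/n); d=Ra.inv().apply((np.array(p1)-p0)/n)
        out.append([*np.round(d,4).tolist(),*np.round(np.degrees(rv/n),2).tolist(),grip])
    for o in out: print(o)
    print("n",n,"total mm",np.linalg.norm(np.array(p1)-p0)*1e3,"deg",np.degrees(np.linalg.norm(rv)))
E
python3 - <<'E'
from h import *
p,r=pose(); print(r.as_matrix())
for sg in(1,-1): rows([.50,-.3405,.16],down(-1.9,0,sg),10,0)
E
```

```text
[[-0.0001  0.2559 -0.9667]
 [ 0.0008 -0.9667 -0.2559]
 [-1.     -0.0008 -0.0001]]
[0.0042, -0.0118, -0.0396, -7.33, -0.0, 0.0, 0]
[0.0042, -0.0066, -0.0408, -7.33, -0.0, 0.0, 0]
[0.0042, -0.0014, -0.0413, -7.33, -0.0, 0.0, 0]
[0.0042, 0.0039, -0.0411, -7.33, -0.0, 0.0, 0]
[0.0042, 0.0091, -0.0403, -7.33, -0.0, 0.0, 0]
[0.0042, 0.0142, -0.0388, -7.33, -0.0, 0.0, 0]
[0.0042, 0.019, -0.0367, -7.33, -0.0, 0.0, 0]
[0.0042, 0.0236, -0.034, -7.33, -0.0, 0.0, 0]
[0.0042, 0.0277, -0.0307, -7.33, -0.0, 0.0, 0]
[0.0042, 0.0314, -0.0269, -7.33, -0.0, 0.0, 0]
n 10 total mm 415.3692220722995 deg 73.27213755984228
[0.0042, -0.0118, -0.0396, 10.67, 0.0, 0.0, 0]
[0.0042, -0.0189, -0.0368, 10.67, 0.0, 0.0, 0]
[0.0042, -0.0254, -0.0326, 10.67, 0.0, 0.0, 0]
[0.0042, -0.031, -0.0274, 10.67, 0.0, 0.0, 0]
[0.0042, -0.0355, -0.0211, 10.67, 0.0, 0.0, 0]
[0.0042, -0.0388, -0.0142, 10.67, 0.0, 0.0, 0]
[0.0042, -0.0408, -0.0068, 10.67, 0.0, 0.0, 0]
[0.0042, -0.0413, 0.0009, 10.67, 0.0, 0.0, 0]
[0.0042, -0.0404, 0.0085, 10.67, 0.0, 0.0, 0]
[0.0042, -0.0382, 0.0159, 10.67, 0.0, 0.0, 0]
n 10 total mm 415.3692220722995 deg 106.72788279003049
```

>>> carry_out([
  [0.0042,-0.0118,-0.0396,-7.33,0,0,0],
  [0.0042,-0.0066,-0.0408,-7.33,0,0,0],
  [0.0042,-0.0014,-0.0413,-7.33,0,0,0],
  [0.0042,0.0039,-0.0411,-7.33,0,0,0],
  [0.0042,0.0091,-0.0403,-7.33,0,0,0],
], force=30)

```text
t: 0.88
position: [0.3251, -0.4462, 0.1794]
tool_rot: [-10.8, 90.0, -138.5]
contact_force: [-0.3, 0.3, -0.7]
finger_gap: 1.0
```

>>> carry_out([
  [0.0042,0.0142,-0.0388,-7.33,0,0,0],
  [0.0042,0.019,-0.0367,-7.33,0,0,0],
  [0.0042,0.0236,-0.034,-7.33,0,0,0],
  [0.0042,0.0277,-0.0307,-7.33,0,0,0],
  [0.0042,0.0314,-0.0269,-7.33,0,0,0],
])

```text
t: 1.5
position: [0.5045, -0.3302, 0.1572]
tool_rot: [-33.6, 89.9, -123.4]
contact_force: [0.6, -0.9, 0.7]
finger_gap: 1.002
```

Run:
```python
from h import *
s=env.snapshot("wrist"); cv2.imwrite("pics/w1.png",s["image"][:,:,::-1])
p,r=pose(); print(p,r.as_matrix(),env.state()["joint_pos"],s["pose"])
rows([.50,-.3405,.16],down(-1.9),5,0)
print(proj(s,place([.4998,-.3405,np.radians(-1.9)],[(.061,.06,.01),(.061,-.06,.01),(-.075,.06,.01),(-.075,-.06,.01),(0,.038,.047),(0,-.038,.047)])))
```

```text
[ 0.5088 -0.3268  0.1565] [[ 0.0035  1.      0.0088]
 [ 0.0028  0.0088 -1.    ]
 [-1.      0.0035 -0.0027]] [-39.4695  19.8711  86.7971   0.2603  73.2771 -40.0462] [[ 1.      0.0038  0.0012  0.5041]
 [ 0.0039 -0.971  -0.2391 -0.2598]
 [ 0.0002  0.2391 -0.971   0.3394]
 [ 0.      0.      0.      1.    ]]
[-0.0007, -0.0018, 0.0027, 0.48, -0.03, -0.04, 0]
[-0.0007, -0.0018, 0.0027, 0.48, -0.03, -0.04, 0]
[-0.0007, -0.0017, 0.0027, 0.48, -0.03, -0.04, 0]
[-0.0007, -0.0017, 0.0028, 0.48, -0.03, -0.04, 0]
[-0.0007, -0.0017, 0.0028, 0.48, -0.03, -0.04, 0]
n 5 total mm 16.615126463801236 deg 2.41552104427794
[[400.8212 169.5376]
 [389.1958 316.4149]
 [221.4807 162.7638]
 [224.4131 310.7566]
 [319.0546 202.4564]
 [315.4694 305.9465]]
```

View pics/w1.png

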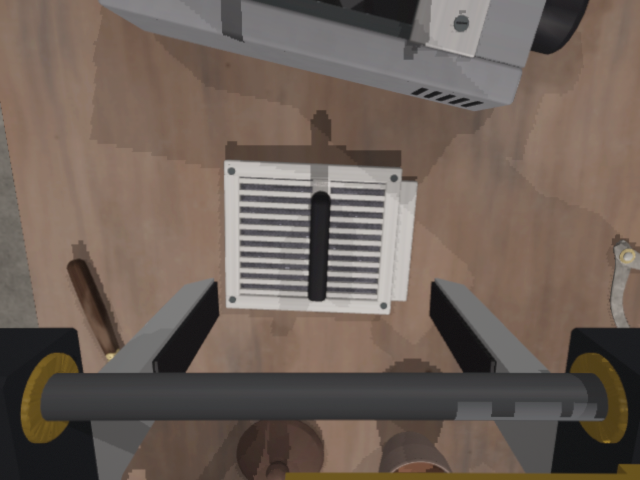

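>>> carry_out([
  [0.004,-0.0018,0.0027,0.5,0,0,0],
  [0.004,-0.0018,0.0027,0.5,0,0,0],
  [0.004,-0.0017,0.0027,0.5,0,0,0],
  [0.004,-0.0017,0.0028,0.5,0,0,0],
  [0,0,0,0,0,0,0],
])

```text
t: 2.17
position: [0.4989, -0.3397, 0.1388]
tool_rot: [162.8, 89.8, 71.0]
contact_force: [0.1, 0.0, 0.1]
finger_gap: 1.001
```

Run:
```python
from h import *
p,r=pose(); print(p,r.as_matrix())
rows([.5005,-.3405,.046],down(-1.9),5,0)
s=env.snapshot("wrist"); cv2.imwrite("pics/w2.png",s["image"][:,:,::-1])
print(proj(s,place([.5005,-.3405,np.radians(-1.9)],[(.061,.06,.01),(.061,-.06,.01),(-.075,.06,.01),(-.075,-.06,.01),(0,.038,.047),(0,-.038,.047)])))
```

```text
[ 0.4989 -0.3397  0.1388] [[ 0.0009  0.9995 -0.0321]
 [ 0.0027 -0.0321 -0.9995]
 [-1.      0.0009 -0.0028]]
[0.0186, 0.0003, 0.0002, 0.01, -0.03, -0.01, 0]
[0.0186, 0.0003, 0.0002, 0.01, -0.03, -0.01, 0]
[0.0186, 0.0003, 0.0002, 0.01, -0.03, -0.01, 0]
[0.0186, 0.0003, 0.0002, 0.01, -0.03, -0.01, 0]
[0.0186, 0.0003, 0.0002, 0.01, -0.03, -0.01, 0]
n 5 total mm 92.79859443257335 deg 0.17713107829173325
[[411.8389 155.364 ]
 [404.1238 312.7489]
 [220.7205 155.068 ]
 [229.2744 312.6267]
 [326.4647 192.3767]
 [326.1389 303.7896]]
```

View pics/w2.png

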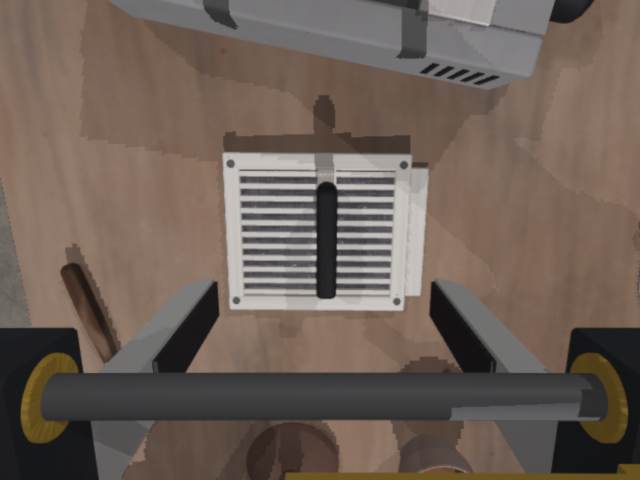

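>>> carry_out([
  [0.0186,0.0003,0,0,0,0,0],
  [0.0186,0.0003,0,0,0,0,0],
  [0.0186,0.0003,0,0,0,0,0],
  [0.0186,0.0003,0,0,0,0,0],
  [0.0186,0.0003,0,0,0,0,0],
])

```text
t: 2.85
position: [0.5026, -0.3422, 0.047]
tool_rot: [73.3, 89.5, -18.7]
contact_force: [-0.4, 0.2, 0.8]
finger_gap: 1.003
```

>>> carry_out([
  [0,0,0,0,0,0,0],
  [0,0,0,0,0,0,200],
  [0,0,0,0,0,0,255],
  [0,0,0,0,0,0,255],
  [0,0,0,0,0,0,255],
], force=40)

```text
t: 3.48
position: [0.5033, -0.343, 0.0489]
tool_rot: [68.8, 89.4, -23.2]
contact_force: [-0.7, 0.3, 0.0]
finger_gap: 0.611
```

Run:
```python
from h import *
p,r=pose(); print(p,r.as_matrix(),env.state()["finger_gap"])
s=env.snapshot("wrist"); cv2.imwrite("pics/w3.png",s["image"][:,:,::-1])
```

```text
[ 0.5033 -0.343   0.0489] [[ 0.0095  0.9994 -0.0341]
 [-0.0041 -0.0341 -0.9994]
 [-0.9999  0.0097  0.0038]] 0.6109386512185212
```

View pics/w3.png

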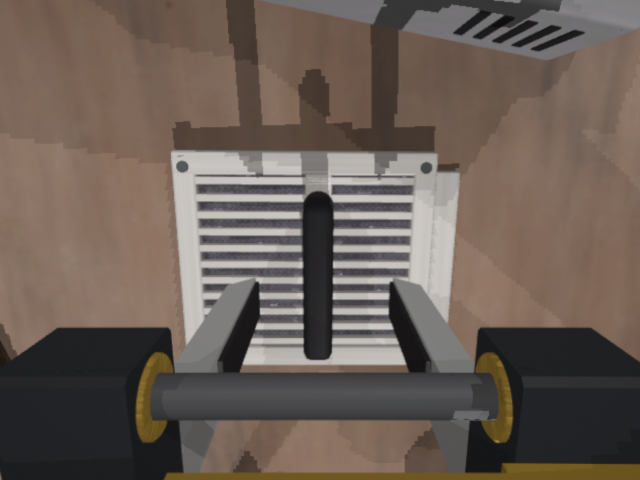

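>>> carry_out([
  [0.0025,-0.0025,-0.004,0,0.2,-0.5,230],
  [0,0,0,0,0,0,255],
  [0,0,0,0,0,0,255],
  [0,0,0,0,0,0,255],
  [0,0,0,0,0,0,255],
])

```text
t: 4.15
position: [0.5008, -0.3385, 0.0461]
tool_rot: [120.5, 90.0, 28.6]
contact_force: [-0.4, 1.2, 0.3]
finger_gap: 0.035
```

>>> carry_out([
  [0,0,0,0,0,0,255],
  [0,0,0,0,0,0,255],
  [0,0,0,0,0,0,255],
  [0,0,0,0,0,0,255],
  [0,0,0,0,0,0,255],
])

```text
t: 4.78
position: [0.5008, -0.3386, 0.0461]
tool_rot: [93.5, 90.0, 1.5]
contact_force: [-0.4, 0.0, 0.6]
finger_gap: 0.003
```

Run:
```python
from h import *
p,r=pose(); print(p,r.as_matrix(),env.state()["finger_gap"]*94)
rows(p+[0,0,.10],down(-1.9),5,255)
s=env.snapshot("wrist"); cv2.imwrite("pics/w4.png",s["image"][:,:,::-1])
```

```text
[ 0.5008 -0.3386  0.0461] [[ 0.0003  0.9994 -0.0342]
 [ 0.     -0.0342 -0.9994]
 [-1.      0.0003 -0.    ]] 0.27007482572258495
[-0.02, 0.0, -0.0, -0.01, -0.0, -0.0, 255]
[-0.02, 0.0, -0.0, -0.01, -0.0, -0.0, 255]
[-0.02, 0.0, -0.0, -0.01, -0.0, -0.0, 255]
[-0.02, 0.0, -0.0, -0.01, -0.0, -0.0, 255]
[-0.02, 0.0, -0.0, -0.01, -0.0, -0.0, 255]
n 5 total mm 100.00000000000001 deg 0.06030565681497495
```

View pics/w4.png

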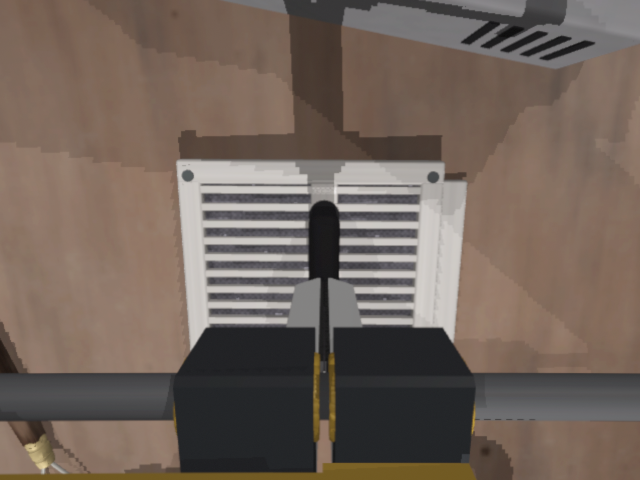

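Run:
```python
from h import *
p,r=pose()
s=env.snapshot("wrist")
print(proj(s,[p,p+r.apply([.025,0,0]),p+r.apply([-.05,0,0]),p+r.apply([.025,0,.008]),p+r.apply([.025,0,-.008])]))
print(proj(s,place([.5005,-.3395,np.radians(-1.9)],[(.061,.06,.01),(.061,-.06,.01),(-.075,.06,.01),(-.075,-.06,.01),(0,.038,.047),(0,-.038,.047)])))
for n in("side","top"):
    t=env.snapshot(n); q=proj(t,[p])[0].astype(int); print(n,q)
    im=t["image"][q[1]-60:q[1]+60,q[0]-80:q[0]+80,::-1]; cv2.imwrite(f"pics/{n}4.png",cv2.resize(im,None,fx=5,fy=5,interpolation=2))
```

```text
[[324.0781 298.7156]
 [324.0153 280.8973]
 [324.267  352.2826]
 [324.0073 295.703 ]
 [324.0234 265.8336]]
[[445.134  161.648 ]
 [431.0681 376.5913]
 [173.6196 161.7844]
 [191.3461 376.9023]
 [323.4688 218.3567]
 [323.5979 377.0499]]
side [362 253]
top [332 288]
```

View pics/side4.png

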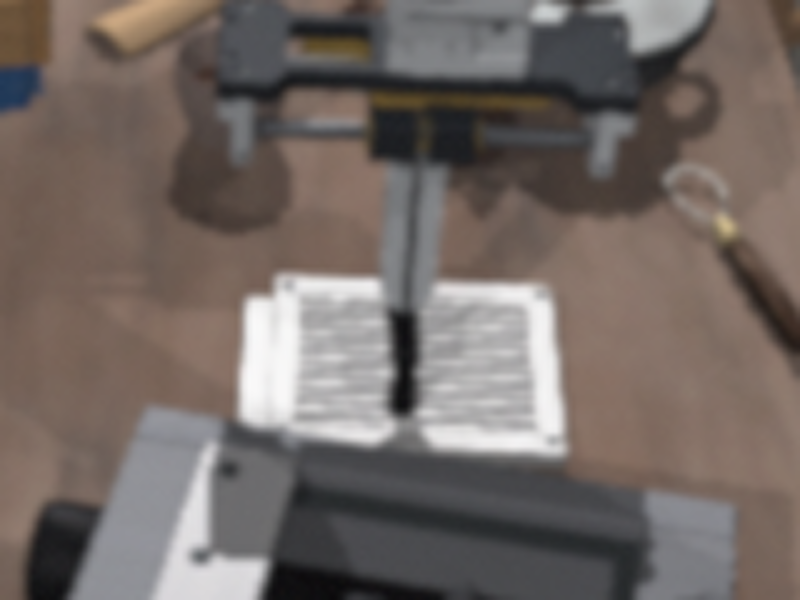

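View pics/top4.png

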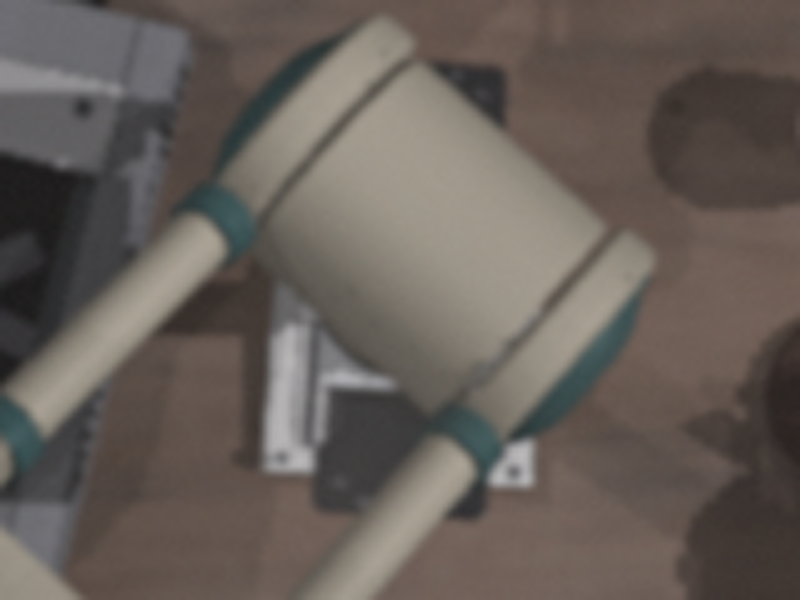

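Run:
```python
from h import *
p,r=pose()
def ray(s,uv):
    q=cv2.undistortPoints(np.array([[uv]],float),s["intrinsics"],s["dist"])[0,0]
    return s["pose"][:3,3], s["pose"][:3,:3]@np.array([q[0],q[1],1])
w=env.snapshot("wrist");sd=env.snapshot("side")
for s,us in((w,[(297,281),(352,281)]),(sd,[(357.6,254.6),(370,254.6)])):
    for u in us:
        o,d=ray(s,u)
        for yy in(.008,0): t=(p[1]+yy-o[1])/d[1]; print(u,yy,(o+t*d)-p)
print(env.state()["joint_pos"])
c=sd["image"][200:300,300:420,::-1]; cv2.imwrite("pics/s5.png",cv2.resize(c,None,fx=6,fy=6,interpolation=cv2.INTER_LANCZOS4))
c=w["image"][180:400,220:430,::-1]; cv2.imwrite("pics/w5.png",cv2.resize(c,None,fx=2.7,fy=2.7,interpolation=cv2.INTER_LANCZOS4))
```

```text
(297, 281) 0.008 [-0.012   0.008  -0.0025]
(297, 281) 0 [-0.0139  0.     -0.0262]
(352, 281) 0.008 [0.0128 0.008  0.    ]
(352, 281) 0 [ 0.0141  0.     -0.0234]
(357.6, 254.6) 0.008 [0.0131 0.008  0.0037]
(357.6, 254.6) 0 [ 0.0124 -0.     -0.003 ]
(370, 254.6) 0.008 [-0.0155  0.008   0.0043]
(370, 254.6) 0 [-0.0165 -0.     -0.0024]
[-40.6619  25.2607  95.3359   0.0118  59.3972 -38.7088]
```

View pics/s5.png

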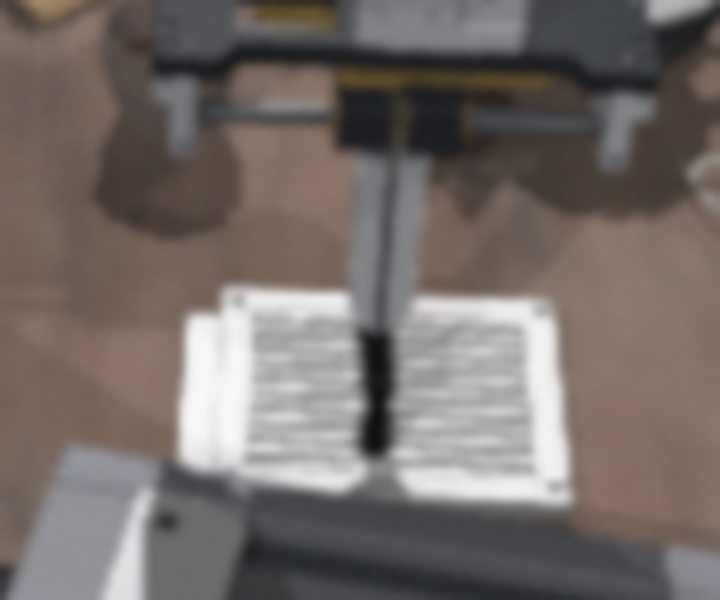

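View pics/w5.png

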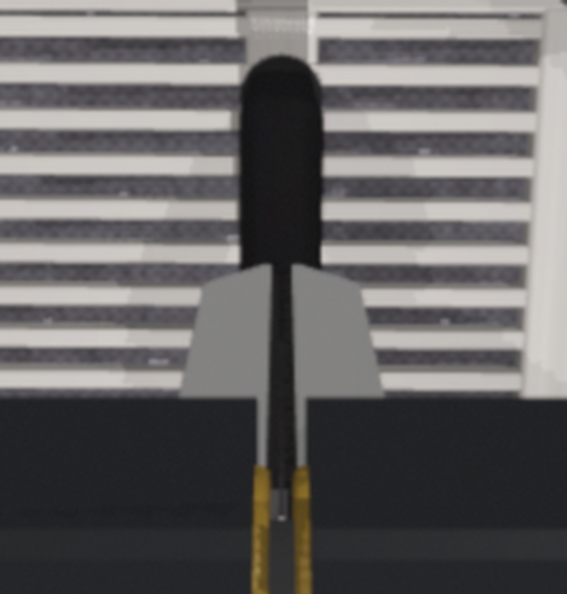

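The fingers shut on nothing. In both views the tips end at about the reported TCP height, above the bar, not 25 mm below it. I'll open, go about 22 mm lower while watching the force, and grip again.

>>> carry_out([
  [0,0,0,0,0,0,120],
  [0,0,0,0,0,0,120],
  [0,0,0,0,0,0,120],
  [0,0,0,0,0,0,120],
  [0.003,0,0,0,0,0,120],
])

```text
t: 5.7
position: [0.5009, -0.3387, 0.0432]
tool_rot: [66.5, 90.0, -25.4]
contact_force: [0.6, -0.5, 0.3]
finger_gap: 0.499
```

>>> carry_out([
  [0.005,0,0,0,0,0,120],
  [0.004,0,0,0,0,0,120],
  [0.004,0,0,0,0,0,120],
  [0,0,0,0,0,0,120],
  [0,0,0,0,0,0,120],
])

```text
t: 6.32
position: [0.5005, -0.3384, 0.0285]
tool_rot: [-143.3, 90.0, 124.8]
contact_force: [0.4, -0.3, -0.3]
finger_gap: 0.532
```

Run:
```python
from h import *
p,r=pose();print(p,r.as_matrix()[:,0])
for n in("side","wrist"):
    t=env.snapshot(n); q=(360,250) if n=="side" else (324,290)
    cv2.imwrite(f"pics/{n}6.png",cv2.resize(t["image"][q[1]-60:q[1]+60,q[0]-80:q[0]+80,::-1] if n=="side" else t["image"][:,:,::-1],None,fx=5 if n=="side" else 1,fy=5 if n=="side" else 1,interpolation=2))
```

```text
[ 0.5005 -0.3384  0.0285] [-0.0005  0.0007 -1.    ]
```

View pics/side6.png

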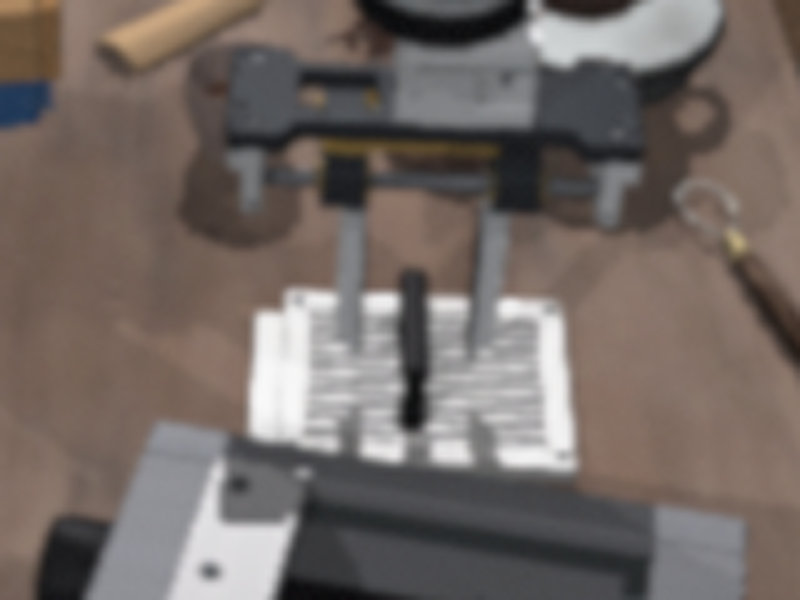

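View pics/wrist6.png

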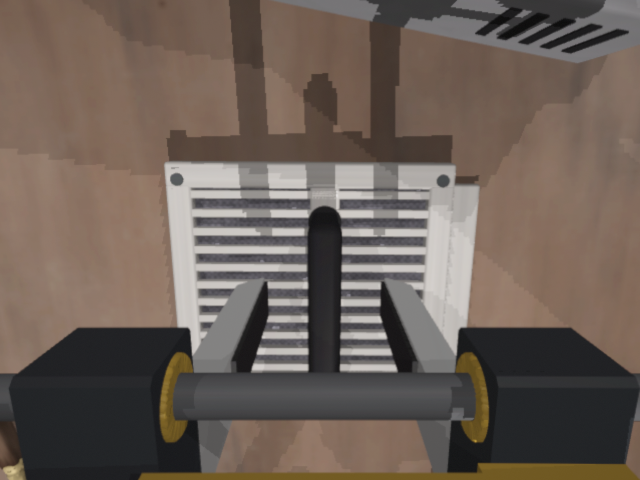

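>>> carry_out([
  [0.003,0,0,0,0,0,200],
  [0.002,0,0,0,0,0,255],
  [0,0,0,0,0,0,255],
  [0,0,0,0,0,0,255],
  [0,0,0,0,0,0,255],
])

```text
t: 7.05
position: [0.5007, -0.3385, 0.0235]
tool_rot: [168.3, 90.0, 76.3]
contact_force: [-0.3, 0.6, -1.1]
finger_gap: 0.144
```

>>> carry_out([
  [0,0,0,0,0,0,255],
  [0,0,0,0,0,0,255],
  [-0.006,0,0,0,0,0,255],
  [-0.01,0,0,0,0,0,255],
  [-0.004,0,0,0,0,0,255],
])

```text
t: 7.68
position: [0.4999, -0.3378, 0.0437]
tool_rot: [-134.0, 89.8, 134.0]
contact_force: [0.0, -0.8, -1.8]
finger_gap: 0.145
```

Run:
```python
from h import *
p,r=pose();print(p,r.as_matrix(),env.state()["finger_gap"],env.state()["contact_force"])
for n in("side","wrist"):
    t=env.snapshot(n); q=(360,240)
    cv2.imwrite(f"pics/{n}7.png",cv2.resize(t["image"][q[1]-60:q[1]+60,q[0]-80:q[0]+80,::-1] if n=="side" else t["image"][:,:,::-1],None,fx=5 if n=="side" else 1,fy=5 if n=="side" else 1,interpolation=2))
```

```text
[ 0.4999 -0.3378  0.0437] [[-0.0019  0.9994 -0.0343]
 [ 0.002  -0.0342 -0.9994]
 [-1.     -0.002  -0.0019]] 0.14532241370604 [ 0.0203 -0.7977 -1.8061]
```

View pics/side7.png

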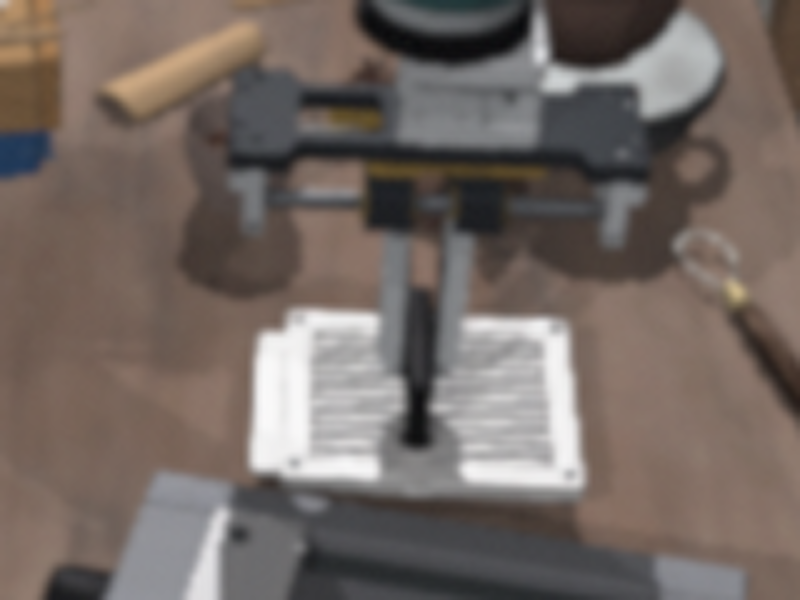

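View pics/wrist7.png

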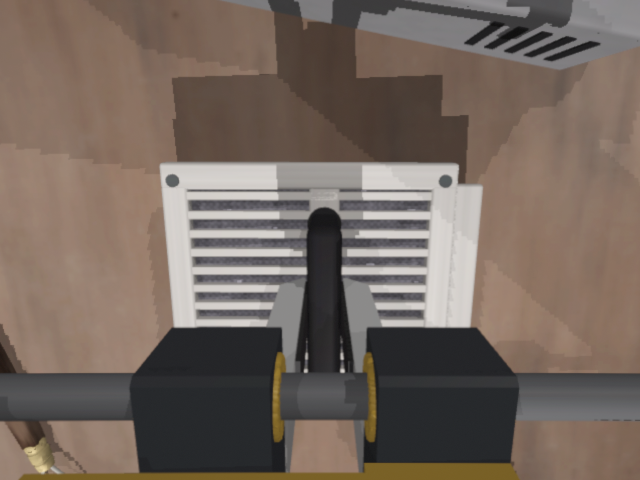

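```bash
cat >> h.py <<'E'
SEAT=np.array([.5025,-.131,.06]); YAW=-12.4
def tgt(xt,zt,th,dy=0.0,loc=(-.075,0.001,.0235)):
    o=R.from_euler("z",YAW,degrees=True)*R.from_euler("y",th,degrees=True)
    return SEAT+R.from_euler("z",YAW,degrees=True).apply([xt,dy,zt])+o.apply(loc), down(YAW,th)
E
python3 - <<'E'
from h import *
p,r=pose()
q=p+[0,0,.10]; rows(q,r,5,255)
P,O=tgt(.052,.05,15); print(P); rows(P,O,10,255,q,r)
E
```

```text
[-0.02, -0.0, -0.0, 0.0, 0.0, 0.0, 255]
[-0.02, -0.0, -0.0, 0.0, 0.0, 0.0, 255]
[-0.02, -0.0, -0.0, 0.0, 0.0, 0.0, 255]
[-0.02, -0.0, -0.0, 0.0, 0.0, 0.0, 255]
[-0.02, -0.0, -0.0, 0.0, 0.0, 0.0, 255]
n 5 total mm 100.0 deg 0.0
[ 0.4887 -0.1269  0.1521]
[-0.0008, -0.0018, -0.021, 1.04, 0.13, -1.48, 255]
[-0.0007, -0.0023, -0.021, 1.04, 0.13, -1.48, 255]
[-0.0006, -0.0026, -0.021, 1.04, 0.13, -1.48, 255]
[-0.0005, -0.003, -0.0209, 1.04, 0.13, -1.48, 255]
[-0.0003, -0.0034, -0.0209, 1.04, 0.13, -1.48, 255]
[-0.0002, -0.0038, -0.0208, 1.04, 0.13, -1.48, 255]
[-0.0001, -0.0042, -0.0207, 1.04, 0.13, -1.48, 255]
[0.0001, -0.0046, -0.0206, 1.04, 0.13, -1.48, 255]
[0.0003, -0.0049, -0.0205, 1.04, 0.13, -1.48, 255]
[0.0004, -0.0053, -0.0205, 1.04, 0.13, -1.48, 255]
n 10 total mm 211.34540086139322 deg 18.16805816884986
```

>>> carry_out([
  [-0.02,0,0,0,0,0,255],
  [-0.02,0,0,0,0,0,255],
  [-0.02,0,0,0,0,0,255],
  [-0.02,0,0,0,0,0,255],
  [-0.02,0,0,0,0,0,255],
])

```text
t: 8.4
position: [0.498, -0.3362, 0.1435]
tool_rot: [-129.9, 89.4, 138.1]
contact_force: [-0.0, -0.0, -2.5]
finger_gap: 0.146
```

>>> carry_out([
  [-0.001,-0.002,-0.021,1.04,0.13,-1.48,255],
  [-0.0007,-0.0023,-0.021,1.04,0.13,-1.48,255],
  [-0.0006,-0.0026,-0.021,1.04,0.13,-1.48,255],
  [-0.0005,-0.003,-0.021,1.04,0.13,-1.48,255],
  [-0.0003,-0.0034,-0.021,1.04,0.13,-1.48,255],
])

```text
t: 9.02
position: [0.4926, -0.2297, 0.15]
tool_rot: [-93.5, 82.1, 168.9]
contact_force: [-0.3, -0.9, -3.0]
finger_gap: 0.144
```

>>> carry_out([
  [-0.0002,-0.0038,-0.0208,1.04,0.13,-1.48,255],
  [0,-0.0042,-0.0207,1.04,0.13,-1.48,255],
  [0,-0.0046,-0.0206,1.04,0.13,-1.48,255],
  [0,-0.0049,-0.0205,1.04,0.13,-1.48,255],
  [0,-0.0053,-0.0205,1.04,0.13,-1.48,255],
])

```text
t: 9.65
position: [0.4884, -0.1206, 0.1547]
tool_rot: [-90.2, 74.6, 166.9]
contact_force: [-0.2, 0.7, -2.7]
finger_gap: 0.146
```

Run:
```python
from h import *
p,r=pose();print(p,env.state()["contact_force"],env.state()["finger_gap"])
P,O=tgt(.052,.05,15);rows(P,O,5,255)
```

```text
[ 0.4884 -0.1206  0.1547] [-0.2064  0.7333 -2.7237] 0.14563429441690262
[0.0004, 0.0005, 0.0012, -0.1, -0.04, 0.08, 255]
[0.0004, 0.0005, 0.0012, -0.1, -0.04, 0.08, 255]
[0.0004, 0.0005, 0.0012, -0.1, -0.04, 0.08, 255]
[0.0004, 0.0005, 0.0012, -0.1, -0.04, 0.08, 255]
[0.0004, 0.0005, 0.0012, -0.1, -0.04, 0.08, 255]
n 5 total mm 6.881299424052692 deg 0.6699693761871481
```

>>> carry_out([
  [0.0006,0.0006,0.0016,-0.15,0,0.1,255],
  [0.0006,0.0006,0.0016,-0.15,0,0.1,255],
  [0.0006,0.0006,0.0016,-0.15,0,0.1,255],
  [0.0003,0.0003,0.001,0,0,0,255],
  [0,0,0,0,0,0,255],
])

```text
t: 10.28
position: [0.4888, -0.1286, 0.1516]
tool_rot: [-90.4, 75.0, 167.2]
contact_force: [-0.3, 0.2, -2.7]
finger_gap: 0.147
```

Run:
```python
from h import *
p,r=pose();print(p)
P,O=tgt(.052,.05,15);rows(P,O,5,255)
for n in("side","top","wrist"):
    t=env.snapshot(n); im=t["image"][:,:,::-1]
    if n=="side": im=cv2.resize(im[220:370,280:480],None,fx=4,fy=4,interpolation=2)
    if n=="top": im=cv2.resize(im[205:355,160:360],None,fx=4,fy=4,interpolation=2)
    cv2.imwrite(f"pics/{n}8.png",im)
```

```text
[ 0.4888 -0.1286  0.1516]
[-0.0001, -0.0001, -0.0003, -0.0, -0.02, -0.01, 255]
[-0.0001, -0.0001, -0.0003, -0.0, -0.02, -0.01, 255]
[-0.0001, -0.0001, -0.0003, -0.0, -0.02, -0.01, 255]
[-0.0001, -0.0001, -0.0003, -0.0, -0.02, -0.01, 255]
[-0.0001, -0.0001, -0.0003, -0.0, -0.02, -0.01, 255]
n 5 total mm 1.7700291247233915 deg 0.11956856110343263
```

View pics/side8.png

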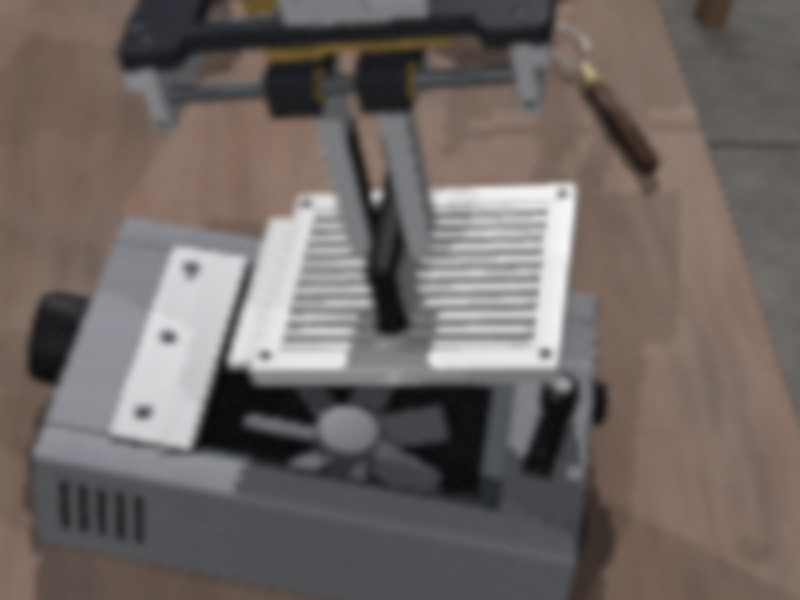

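View pics/top8.png

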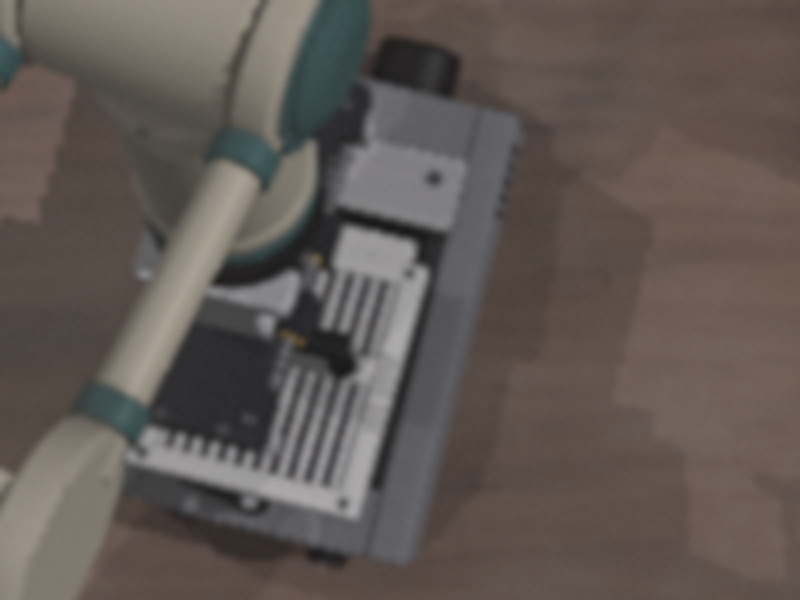

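View pics/wrist8.png

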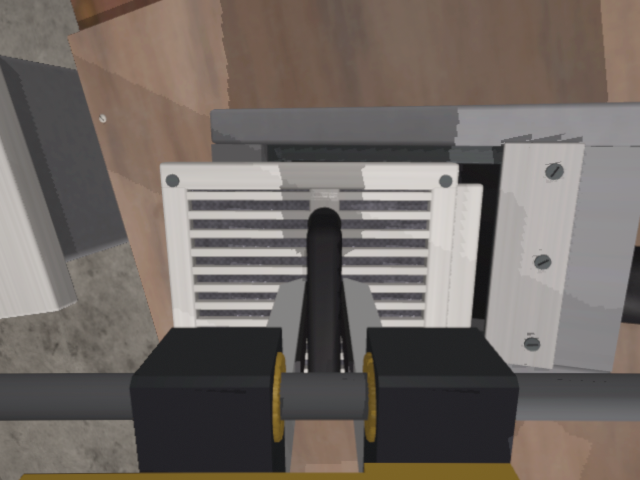

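```bash
cat > fit2.py <<'E'
from h import *
S={n:env.snapshot(n) for n in("top","side","wrist")}
OFF={"top":((160,205),4),"side":((280,220),4),"wrist":((0,0),1)}
p,r=pose()
B=[("side",(.066,-.065,.073),(247,255)),("side",(.066,.065,.073),(193,447)),("side",(-.097,0,.0895),(563,383)),("side",(-.113,-.085,.07),(597,297)),
("top",(.066,-.065,.073),(452,232)),("wrist",(.066,.065,.073),(502,143)),("wrist",(.066,-.065,.073),(487,367))]
C=[("side",(.061,-.06,.01),(299,191)),("side",(-.075,-.06,.01),(577,185)),("side",(-.075,.06,.01),(560,368)),("side",(.061,.06,.01),(250,372)),("side",(.075,-.05,.004),(270,218)),("side",(.075,.05,.004),(230,366)),
("top",(-.075,-.06,.01),(360,518)),("top",(.061,-.06,.01),(430,268)),("top",(.075,-.05,.004),(417,238)),("top",(-.075,.06,.01),(130,450)),
("wrist",(.061,.06,.01),(457,163)),("wrist",(-.075,.06,.01),(162,164)),("wrist",(.075,.05,.004),(482,185))]
obs=lambda L:np.array([unz(u,*OFF[n]) for n,_,u in L])
def go(L,world,p0,tag):
    f=lambda q:np.concatenate([proj(S[n],world(q,l))[0]-unz(u,*OFF[n]) for n,l,u in L])
    s=least_squares(f,p0,loss="soft_l1",f_scale=1); print(tag,s.x); print(f(s.x).reshape(-1,2)); return s.x
for sel in (("top","side","wrist"),("side","top"),("wrist",)):
    b=go([x for x in B if x[0] in sel],lambda q,l:place(q,[l]),[*SEAT[:2],np.radians(YAW)],"box %s"%(sel,))
    print("yaw",np.degrees(b[2]))
# cassette in tool frame: nominal rotation from tool + roll about jaw axis + offset
Cas0=R.from_matrix(np.c_[[0,1,0],[0,0,-1],[-1,0,0]])
def cw(q,l):
    # local->tool: local x -> tool y, local y -> -tool z, local z -> -tool x
    M=r*Cas0.inv() if False else None
    l=np.array(l); rel=l-np.array([q[0],q[1],q[2]])
    rel=R.from_euler("xy",q[3:5]).apply(rel)
    return p+r.apply([-rel[2],rel[0],-rel[1]])
for sel in (("top","side","wrist"),("side","top"),("side",),("wrist",)):
    L=[x for x in C if x[0] in sel]
    g=(lambda q,l:cw(q,l)) if len(sel)>1 else (lambda q,l:cw([*q,0,0],l))
    q=go(L,g,[0,.001,.0235,0,0][:5 if len(sel)>1 else 3],"tcp in cassette %s"%(sel,))
E
python3 fit2.py
```

```text
box ('top', 'side', 'wrist') [ 0.5028 -0.1304 -0.1955]
[[-0.5072  0.9282]
 [ 0.1696  0.914 ]
 [ 0.027  -0.8006]
 [-0.0998 -1.9869]
 [-0.48   -1.5807]
 [ 0.5079  1.9198]
 [-0.9346 -3.5629]]
yaw -11.203725061579815
box ('side', 'top') [ 0.5028 -0.1305 -0.2205]
[[ 0.4306  0.4925]
 [-0.4866  0.0554]
 [-0.0424  0.1192]
 [ 0.8955 -0.8843]
 [ 0.1104 -0.6655]]
yaw -12.634999287453
box ('wrist',) [ 0.5029 -0.1305 -0.1891]
[[ 0.0191  1.2012]
 [ 0.0999 -4.031 ]]
yaw -10.832898344389896
tcp in cassette ('top', 'side', 'wrist') [ 0.0002  0.0005  0.0251 -0.0424 -0.0102]
[[-0.1775  0.9233]
 [ 0.2222  0.1356]
 [ 0.5478  2.5656]
 [ 0.5548  1.5461]
 [-0.0309  0.0665]
 [-0.0922  1.0952]
 [-1.5664 -0.7797]
 [-1.0973 -1.3014]
 [-0.5046 -0.0917]
 [-1.6709  2.1839]
 [ 0.7261  1.3744]
 [-0.6263  0.0505]
 [ 0.2449  0.5813]]
tcp in cassette ('side', 'top') [-0.0006  0.0036  0.0247 -0.0086 -0.0019]
[[-0.0458  0.9346]
 [ 0.0099 -0.3019]
 [ 0.0703  0.2482]
 [ 0.2687 -0.2016]
 [ 0.1107  0.0416]
 [-0.3073 -0.3607]
 [-0.1822 -0.6612]
 [ 0.2323 -0.9522]
 [ 0.7087  0.2297]
 [-0.6168  1.82  ]]
tcp in cassette ('side',) [-0.0001  0.002   0.0231]
[[-0.0542  1.103 ]
 [ 0.1526 -0.2381]
 [ 0.1472  0.024 ]
 [ 0.1026 -0.3079]
 [ 0.0804  0.2181]
 [-0.4741 -0.406 ]]
tcp in cassette ('wrist',) [-0.0003  0.0011  0.0282]
[[ 0.6003  0.9465]
 [-0.0693 -0.2008]
 [-0.522  -0.5936]]
```

```bash
sed -i 's/SEAT=np.array(.*; YAW=-12.4/SEAT=np.array([.5028,-.1305,.06]); YAW=-12.5/; s/loc=(-.075,0.001,.0235)/loc=(-.075,0.0015,.0235)/' h.py
cat >> h.py <<'E'
def where(loc=(0,.0015,.0235)):
    """cassette in seat frame by dead reckoning: tongue, front, tilt"""
    p,r=pose(); f=lambda l:R.from_euler("z",-YAW,degrees=True).apply(p+r.apply([-(l[2]-loc[2]),l[0]-loc[0],-(l[1]-loc[1])])-SEAT)*1e3
    y=r.apply([0,1,0]); st=env.state()
    print("tongue",f((.075,0,0)),"front",f((-.075,0,0)),"tilt",np.degrees(np.arcsin(-y[2])),"yaw",np.degrees(np.arctan2(y[1],y[0])),"roll z",r.apply([0,0,1])[2]*57.3,"F",st["contact_force"],"gap",st["finger_gap"],"t",st["t"])
E
python3 - <<'E'
from h import *
where()
P,O=tgt(.058,.004,15); rows(P,O,5,255)
E
```

```text
tongue [52.3658 -1.9034 49.5308] front [-92.5516  -2.2629  88.2458] tilt 14.957317662668597 yaw -12.357870934242754 roll z -0.11431639977896592 F [ 0.0044 -0.6895 -2.4671] gap 0.1461814830367023 t 10.575
[0.0085, 0.0034, -0.0004, 0.03, -0.02, -0.01, 255]
[0.0085, 0.0034, -0.0004, 0.03, -0.02, -0.01, 255]
[0.0085, 0.0034, -0.0004, 0.03, -0.02, -0.01, 255]
[0.0085, 0.0034, -0.0004, 0.03, -0.02, -0.01, 255]
[0.0085, 0.0034, -0.0004, 0.03, -0.02, -0.01, 255]
n 5 total mm 45.88500672948329 deg 0.16531388568034652
```

>>> carry_out([
  [0.0085,0.0034,-0.0004,0,0,0,255],
  [0.0085,0.0034,-0.0004,0,0,0,255],
  [0.0085,0.0034,-0.0004,0,0,0,255],
  [0.0085,0.0034,-0.0004,0,0,0,255],
  [0.007,0.003,-0.0004,0,0,0,255],
])

```text
t: 11.2
position: [0.4951, -0.1268, 0.1044]
tool_rot: [-90.5, 75.0, 167.2]
contact_force: [0.3, 0.4, -3.0]
finger_gap: 0.143
```

>>> carry_out([
  [0,0,0,0,0,0,255],
  [0,0,0,0,0,0,255],
  [0,0,0,0,0,0,255],
  [0,0,0,0,0,0,255],
  [0,0,0,0,0,0,255],
])

```text
t: 11.82
position: [0.4953, -0.127, 0.1045]
tool_rot: [-90.4, 75.0, 167.2]
contact_force: [-0.2, 0.4, -3.1]
finger_gap: 0.146
```

Run:
```python
from h import *
where()
P,O=tgt(.073,.003,15); rows(P,O,5,255)
for n in("side","wrist"):
    t=env.snapshot(n); im=t["image"][:,:,::-1]
    if n=="side": im=cv2.resize(im[240:360,285:445],None,fx=5,fy=5,interpolation=2)
    cv2.imwrite(f"pics/{n}9.png",im)
```

```text
tongue [58.3155  0.5656  2.4075] front [-86.6008   0.1409  41.1255] tilt 14.958557189550005 yaw -12.332102081096501 roll z -0.11516579122414668 F [-0.1523  0.3707 -3.0676] gap 0.14585220751326952 t 11.825
[-0.0009, 0.0028, 0.0001, 0.03, -0.02, -0.01, 255]
[-0.0009, 0.0028, 0.0001, 0.03, -0.02, -0.01, 255]
[-0.0009, 0.0028, 0.0001, 0.03, -0.02, -0.01, 255]
[-0.0009, 0.0028, 0.0001, 0.03, -0.02, -0.01, 255]
[-0.0009, 0.0028, 0.0001, 0.03, -0.02, -0.01, 255]
n 5 total mm 14.735404139296707 deg 0.18376507988851842
```

View pics/side9.png

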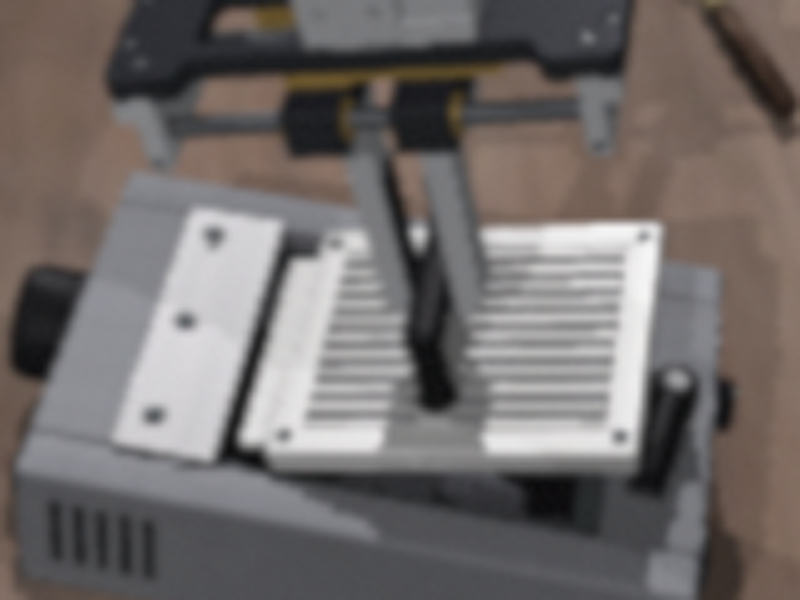

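View pics/wrist9.png

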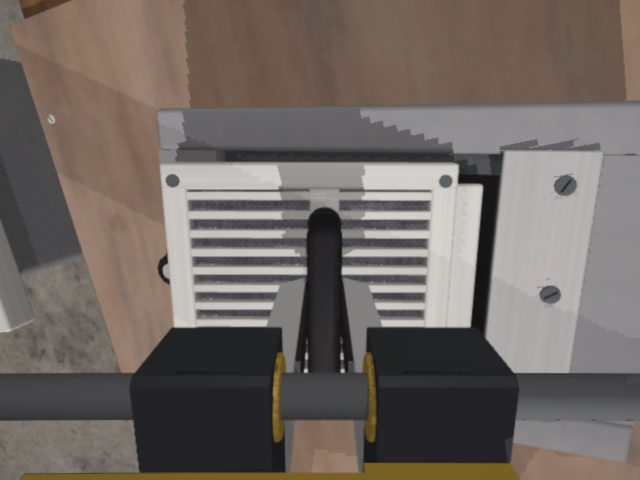

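>>> carry_out([
  [-0.0008,0.003,0,0,0,0,255],
  [-0.0008,0.003,0,0,0,0,255],
  [-0.0008,0.003,0,0,0,0,255],
  [-0.0008,0.003,0,0,0,0,255],
  [-0.0008,0.0028,0,0,0,0,255],
])

```text
t: 12.55
position: [0.5114, -0.1305, 0.1044]
tool_rot: [-90.4, 75.0, 167.2]
contact_force: [-0.6, 0.2, -3.1]
finger_gap: 0.142
```

Run:
```python
from h import *
where()
for n in("side","wrist"):
    t=env.snapshot(n); im=t["image"][:,:,::-1]
    if n=="side": im=cv2.resize(im[240:360,285:445],None,fx=5,fy=5,interpolation=2)
    cv2.imwrite(f"pics/{n}10.png",im)
```

```text
tongue [74.8121  0.5882  2.3682] front [-70.1103   0.1646  41.0635] tilt 14.9495628282008 yaw -12.332515766659544 roll z -0.11460062103230036 F [-0.637   0.2306 -3.0632] gap 0.1423099190721308 t 12.55
```

View pics/side10.png

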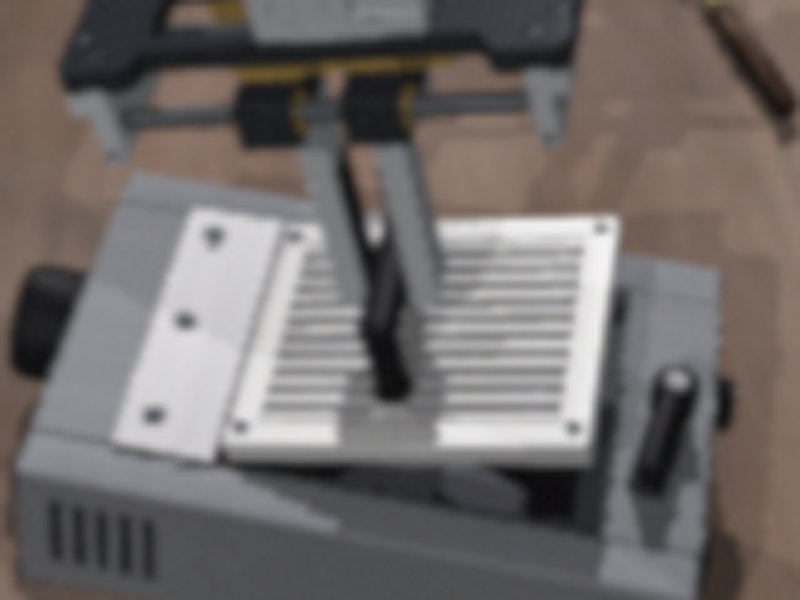

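View pics/wrist10.png

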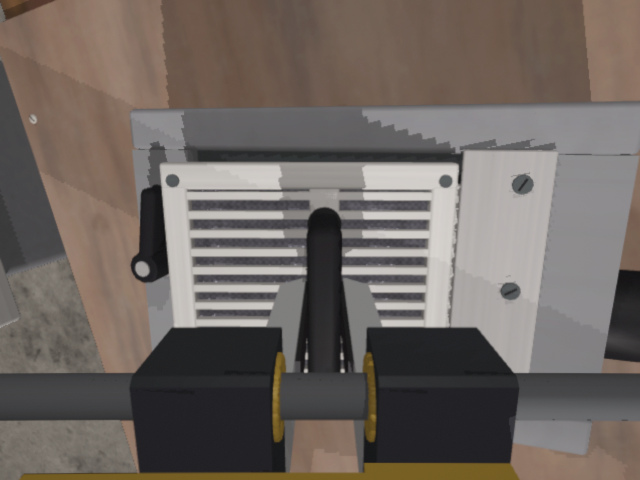

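```bash
cat >> h.py <<'E'
def swing(ths,xt,zt,grip=255,dy=.0004):
    p0,R0=pose()
    for th in ths:
        p1,R1=tgt(xt,zt,th,dy); print([*np.round(R0.inv().apply(p1-p0),4).tolist(),*np.round((R0.inv()*R1).as_rotvec(degrees=True),2).tolist(),grip]); p0,R0=p1,R1
E
python3 - <<'E'
from h import *
swing([13,11,9,7,5],.0750,.001)
E
```

```text
[0.0038, -0.0004, -0.0, 0.16, -0.08, 1.93, 255]
[0.0026, -0.0008, 0.0, -0.0, 0.0, 2.0, 255]
[0.0026, -0.0008, 0.0, 0.0, -0.0, 2.0, 255]
[0.0026, -0.0008, -0.0, 0.0, -0.0, 2.0, 255]
[0.0026, -0.0008, 0.0, -0.0, 0.0, 2.0, 255]
```

>>> carry_out([
  [0.003,-0.0005,0,0,0,1.95,255],
  [0.0026,-0.0008,0,0,0,2.0,255],
  [0.0026,-0.0008,0,0,0,2.0,255],
  [0.0026,-0.0008,0,0,0,2.0,255],
  [0.0026,-0.0008,0,0,0,2.0,255],
])

```text
t: 13.28
position: [0.5047, -0.1289, 0.0912]
tool_rot: [-91.4, 85.1, 166.2]
contact_force: [0.3, 0.3, -2.9]
finger_gap: 0.147
```

Run:
```python
from h import *
where()
swing([4,3,2,1,0],.0750,.0003)
```

```text
tongue [74.2069  0.6953  1.4343] front [-75.2511   0.2658  14.1669] tilt 4.8693440116371365 yaw -12.335349425443427 roll z -0.1227901036035208 F [ 0.2739  0.2858 -2.9499] gap 0.1466661887072305 t 13.275
[0.0022, 0.0005, 0.0, 0.16, -0.11, 0.87, 255]
[0.0013, -0.0004, 0.0, 0.0, -0.0, 1.0, 255]
[0.0013, -0.0004, -0.0, 0.0, 0.0, 1.0, 255]
[0.0013, -0.0004, 0.0, 0.0, 0.0, 1.0, 255]
[0.0013, -0.0004, -0.0, -0.0, 0.0, 1.0, 255]
```

>>> carry_out([
  [0.002,0.0004,0,0.15,0,0.9,255],
  [0.0013,-0.0003,0,0,0,1.0,255],
  [0.0013,-0.0003,0,0,0,1.0,255],
  [0.0013,-0.0003,0,0,0,1.0,255],
  [0.0013,-0.0003,0,0,0,1.0,255],
])

```text
t: 13.9
position: [0.5028, -0.1284, 0.0837]
tool_rot: [119.9, 89.8, 17.4]
contact_force: [1.3, 0.3, -1.4]
finger_gap: 0.144
```

Run:
```python
from h import *
where()
for n in("side","wrist"):
    t=env.snapshot(n); im=t["image"][:,:,::-1]
    if n=="side": im=cv2.resize(im[240:360,285:445],None,fx=5,fy=5,interpolation=2)
    cv2.imwrite(f"pics/{n}11.png",im)
```

```text
tongue [74.6493  0.5582  0.4751] front [-75.3498   0.5599  -0.0461] tilt -0.19907697367443206 yaw -12.500666985648413 roll z -0.11427516453114189 F [ 1.2636  0.3468 -1.3982] gap 0.14361597321654512 t 13.9
```

View pics/side11.png

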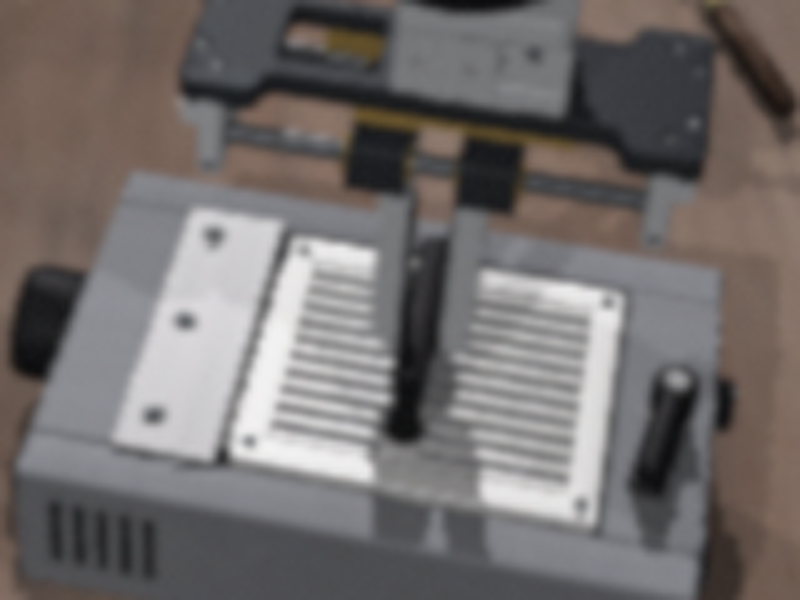

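View pics/wrist11.png

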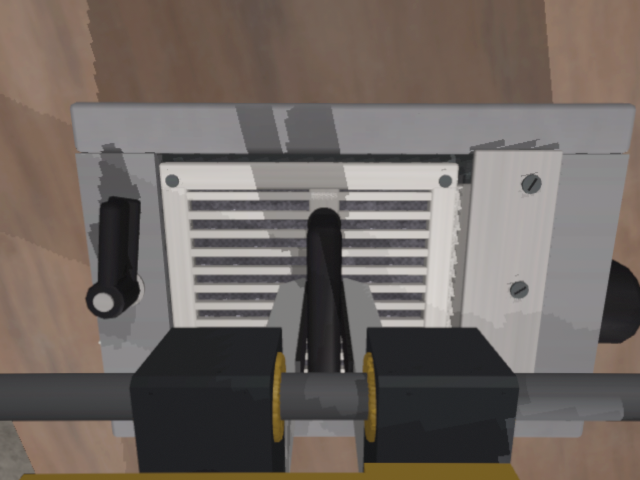

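>>> carry_out([
  [0.001,0,0,0,0,0,255],
  [0.001,0,0,0,0,0,255],
  [0,0,0,0,0,0,140],
  [0,0,0,0,0,0,140],
  [0,0,0,0,0,0,140],
])

```text
t: 14.62
position: [0.504, -0.1289, 0.0841]
tool_rot: [103.1, 89.7, 0.6]
contact_force: [0.8, 0.2, 0.6]
finger_gap: 0.424
```

Run:
```python
from h import *
where()
for n in("side","wrist"):
    t=env.snapshot(n); im=t["image"][:,:,::-1]
    if n=="side": im=cv2.resize(im[240:360,285:445],None,fx=5,fy=5,interpolation=2)
    cv2.imwrite(f"pics/{n}12.png",im)
```

```text
tongue [75.9261  0.3084  1.0244] front [-74.0713   0.3094   0.1339] tilt -0.3401433957529779 yaw -12.500368659908636 roll z -0.07925635380918133 F [0.7671 0.1609 0.6187] gap 0.42351584269390985 t 14.625
```

View pics/side12.png

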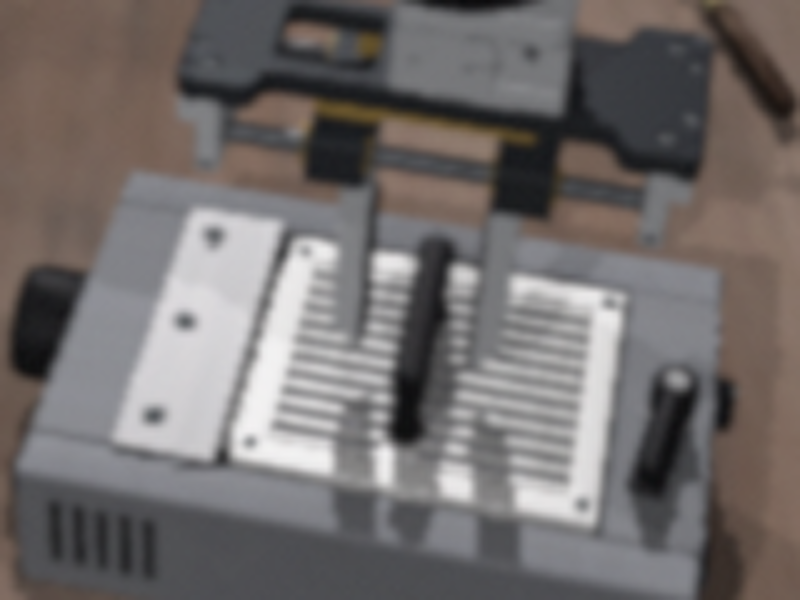

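View pics/wrist12.png

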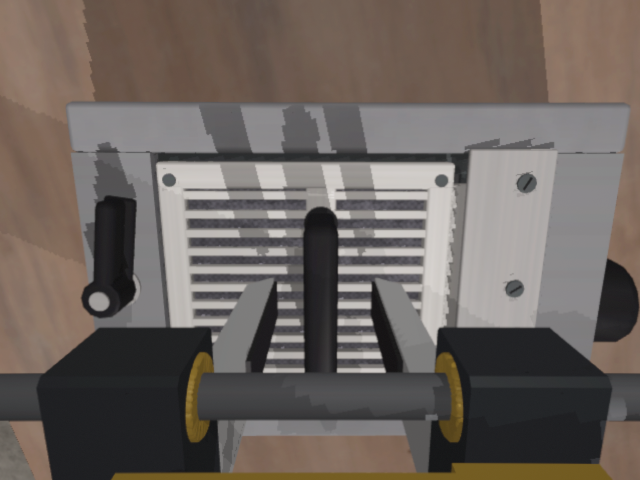

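>>> carry_out([
  [-0.012,0,0,0,0,0,140],
  [-0.015,0,0,0,0,0,140],
  [-0.015,0,0,0,0,0,200],
  [-0.015,0,0,0,0,0,255],
  [-0.008,0,0,0,0,0,255],
])

```text
t: 15.35
position: [0.5037, -0.129, 0.1532]
tool_rot: [101.8, 89.6, -0.7]
contact_force: [1.0, 0.5, -0.2]
finger_gap: 0.169
```

```bash
cat >> h.py <<'E'
YR=R.from_euler("z",YAW,degrees=True)
def cpt(x,y,z): return np.array([*(SEAT+YR.apply([x,y,0]))[:2],z])
def push(phis,z,r=.029,w=.0045,a=.0125,b=.008):
    p0,R0=pose(); R1=down(YAW)
    for ph in phis:
        u=np.array([np.sin(ph),np.cos(ph)]);n=np.array([np.cos(ph),-np.sin(ph)])
        c=np.array([-.097,0])+r*u-(w+a*np.cos(ph)+b*np.sin(ph))*n
        p1=cpt(*c,z); print(np.round(c,4),[*np.round(R0.inv().apply(p1-p0),4).tolist(),*np.round((R0.inv()*R1).as_rotvec(degrees=True),2).tolist(),255]); p0,R0=p1,R1
def tcp():
    p,r=pose(); s=env.state(); print("tcp in box mm",YR.inv().apply(p-SEAT)*1e3,"z",p[2],"F",s["contact_force"],"gap",s["finger_gap"],"t",s["t"])
E
python3 - <<'E'
from h import *
tcp()
q=cpt(-.123,.029,.14); rows(q,down(YAW),5,255)
rows(cpt(-.123,.029,.079),down(YAW),5,255,q,down(YAW))
E
```

```text
tcp in box mm [ 0.5602  1.6424 93.1701] z 0.15317012814551048 F [ 0.951   0.4752 -0.1506] gap 0.16922766698998906 t 15.35
[0.0025, -0.0247, -0.0055, -0.0, -0.02, -0.07, 255]
[0.0025, -0.0247, -0.0055, -0.0, -0.02, -0.07, 255]
[0.0025, -0.0247, -0.0055, -0.0, -0.02, -0.07, 255]
[0.0026, -0.0247, -0.0055, -0.0, -0.02, -0.07, 255]
[0.0026, -0.0247, -0.0055, -0.0, -0.02, -0.07, 255]
n 5 total mm 127.23607018856553 deg 0.37136151087459596
[0.0122, 0.0, 0.0, 0.0, 0.0, 0.0, 255]
[0.0122, 0.0, 0.0, 0.0, 0.0, 0.0, 255]
[0.0122, 0.0, 0.0, 0.0, 0.0, 0.0, 255]
[0.0122, 0.0, 0.0, 0.0, 0.0, 0.0, 255]
[0.0122, 0.0, 0.0, 0.0, 0.0, 0.0, 255]
n 5 total mm 61.000000000000014 deg 0.0
```

>>> carry_out([
  [0.0025,-0.0247,-0.0055,0,0,-0.07,255],
  [0.0025,-0.0247,-0.0055,0,0,-0.07,255],
  [0.0025,-0.0247,-0.0055,0,0,-0.07,255],
  [0.0025,-0.0247,-0.0055,0,0,-0.07,255],
  [0.0025,-0.0247,-0.0055,0,0,-0.07,255],
])

```text
t: 15.98
position: [0.3885, -0.0752, 0.1418]
tool_rot: [96.7, 89.7, -5.9]
contact_force: [0.1, 0.1, -1.2]
finger_gap: 0.003
```

>>> carry_out([
  [0,0,0,0,0,0,255],
  [0,0,0,0,0,0,255],
  [0,0,0,0,0,0,255],
  [0,0,0,0,0,0,255],
  [0,0,0,0,0,0,255],
])

```text
t: 16.6
position: [0.3908, -0.0762, 0.1427]
tool_rot: [90.3, 89.6, -12.2]
contact_force: [0.2, 0.2, -0.8]
finger_gap: 0.006
```

Run:
```python
from h import *
tcp()
rows(cpt(-.123,.029,.079),down(YAW),5,255)
for n in("side","wrist"):
    t=env.snapshot(n); im=t["image"][:,:,::-1]
    if n=="side": im=cv2.resize(im[240:360,330:490],None,fx=5,fy=5,interpolation=2)
    cv2.imwrite(f"pics/{n}13.png",im)
```

```text
tcp in box mm [-121.1063   28.7534   82.6819] z 0.1426818789992325 F [ 0.2321  0.2304 -0.7805] gap 0.005811751165928249 t 16.6
[0.0127, -0.0005, -0.0, -0.01, -0.0, -0.09, 255]
[0.0127, -0.0005, -0.0, -0.01, -0.0, -0.09, 255]
[0.0127, -0.0004, -0.0, -0.01, -0.0, -0.09, 255]
[0.0127, -0.0004, -0.0, -0.01, -0.0, -0.09, 255]
[0.0127, -0.0004, -0.0, -0.01, -0.0, -0.09, 255]
n 5 total mm 63.71050710107795 deg 0.4418739174796645
```

View pics/side13.png

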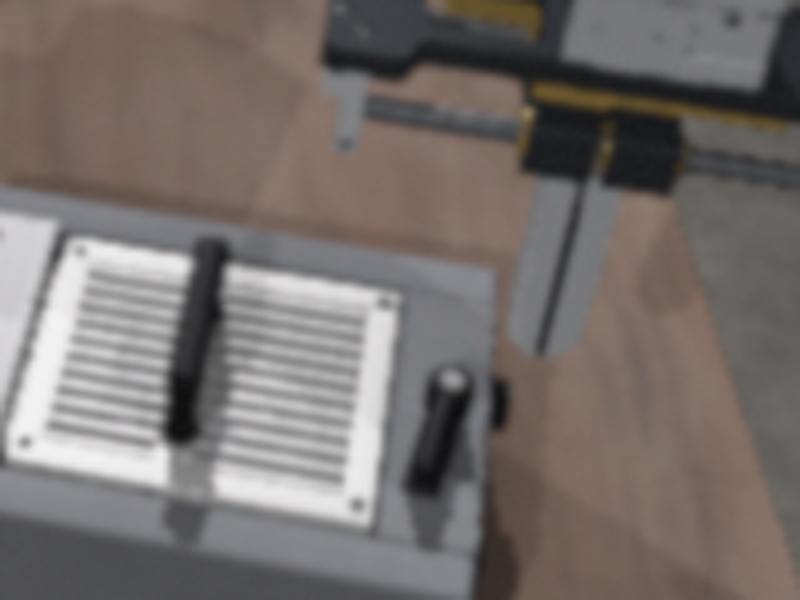

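View pics/wrist13.png

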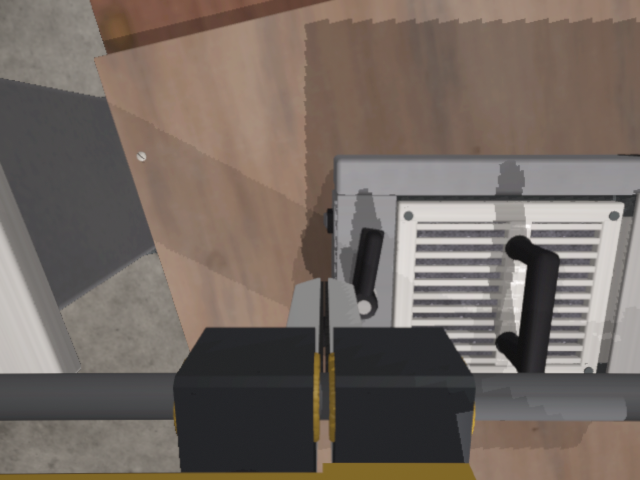

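>>> carry_out([
  [0.0127,-0.0004,0,0,0,-0.09,255],
  [0.0127,-0.0004,0,0,0,-0.09,255],
  [0.0127,-0.0004,0,0,0,-0.09,255],
  [0.0127,-0.0004,0,0,0,-0.09,255],
  [0.0127,-0.0004,0,0,0,-0.09,255],
])

```text
t: 17.32
position: [0.3885, -0.0756, 0.0747]
tool_rot: [-96.6, 89.9, 160.8]
contact_force: [-0.6, -0.3, 0.5]
finger_gap: -0.002
```

Run:
```python
from h import *
tcp()
push([.1,.25,.4,.55,.7,.85,1.0,1.15,1.3,1.45,1.6,1.7],.079)
for n in("side","wrist"):
    t=env.snapshot(n); im=t["image"][:,:,::-1]
    if n=="side": im=cv2.resize(im[240:360,330:490],None,fx=5,fy=5,interpolation=2)
    cv2.imwrite(f"pics/{n}14.png",im)
```

```text
tcp in box mm [-123.4938   28.8518   14.696 ] z 0.07469599356355891 F [-0.6449 -0.334   0.4598] gap -0.00159952211278811 t 17.325
[-0.1118  0.0306] [-0.0043, 0.0117, -0.0018, -0.04, -0.01, 0.07, 255]
[-0.1078  0.0327] [0.0, 0.0039, -0.0021, 0.0, 0.0, 0.0, 255]
[-0.1033  0.0342] [0.0, 0.0045, -0.0015, 0.0, 0.0, 0.0, 255]
[-0.0983  0.0348] [0.0, 0.005, -0.0007, 0.0, 0.0, 0.0, 255]
[-0.093   0.0346] [0.0, 0.0053, 0.0003, 0.0, 0.0, 0.0, 255]
[-0.0876  0.0332] [0.0, 0.0054, 0.0013, 0.0, 0.0, 0.0, 255]
[-0.0823  0.0308] [0.0, 0.0053, 0.0024, 0.0, 0.0, 0.0, 255]
[-0.0774  0.0273] [0.0, 0.0049, 0.0035, 0.0, 0.0, 0.0, 255]
[-0.0732  0.0227] [0.0, 0.0042, 0.0045, 0.0, 0.0, 0.0, 255]
[-0.0699  0.0173] [0.0, 0.0033, 0.0054, 0.0, 0.0, 0.0, 255]
[-0.0677  0.0113] [0.0, 0.0022, 0.0061, 0.0, 0.0, 0.0, 255]
[-0.0668  0.007 ] [0.0, 0.0008, 0.0043, 0.0, 0.0, 0.0, 255]
```

View pics/side14.png

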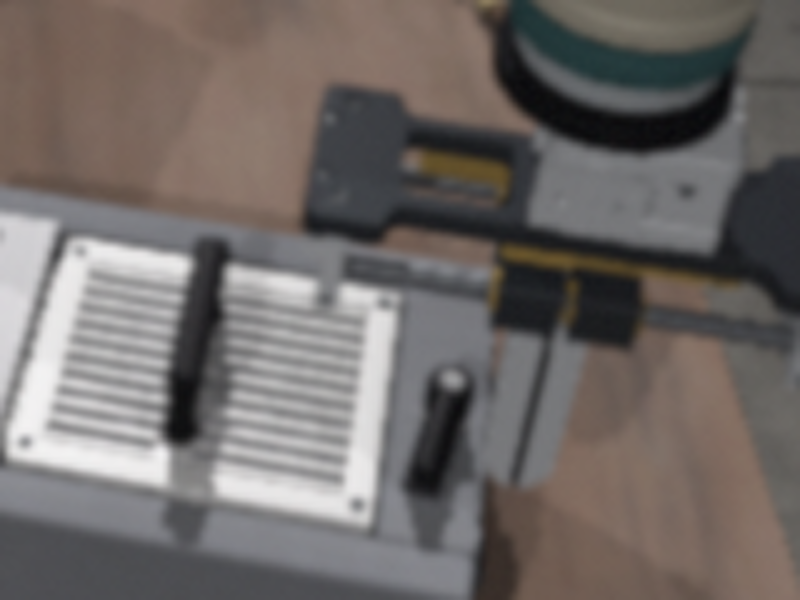

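View pics/wrist14.png

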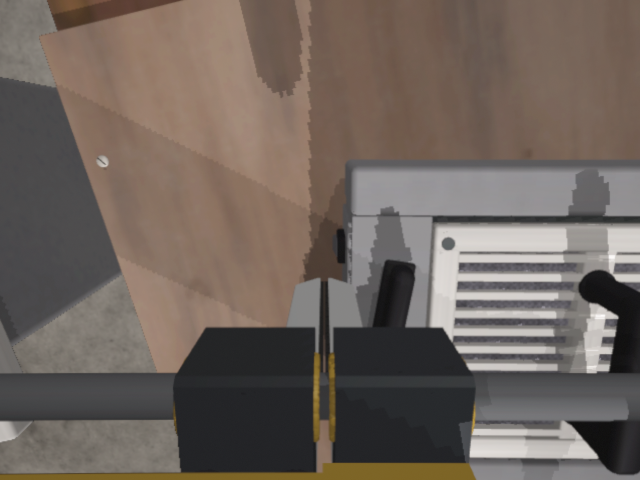

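>>> carry_out([
  [-0.0043,0,0,0,0,0,255],
  [0,0.0117,-0.0018,0,0,0,255],
  [0,0.004,-0.0021,0,0,0,255],
  [0,0.0045,-0.0015,0,0,0,255],
  [0,0.005,-0.0007,0,0,0,255],
])

```text
t: 18.05
position: [0.4142, -0.0751, 0.0796]
tool_rot: [-80.7, 89.7, 176.8]
contact_force: [-1.7, -0.8, 1.1]
finger_gap: 0.006
```

Run:
```python
from h import *
tcp()
push([.7,.85,1.0,1.15,1.3],.079)
for n in("side","wrist"):
    t=env.snapshot(n); im=t["image"][:,:,::-1]
    if n=="side": im=cv2.resize(im[240:360,330:490],None,fx=5,fy=5,interpolation=2)
    cv2.imwrite(f"pics/{n}15.png",im)
```

```text
tcp in box mm [-98.4771  34.8669  19.5935] z 0.07959346201612014 F [-1.6847 -0.7729  1.1187] gap 0.006430170676607159 t 18.05
[-0.093   0.0346] [0.0006, 0.0055, 0.0003, -0.01, 0.05, 0.31, 255]
[-0.0876  0.0332] [0.0, 0.0054, 0.0013, 0.0, 0.0, 0.0, 255]
[-0.0823  0.0308] [0.0, 0.0053, 0.0024, 0.0, 0.0, 0.0, 255]
[-0.0774  0.0273] [0.0, 0.0049, 0.0035, 0.0, 0.0, 0.0, 255]
[-0.0732  0.0227] [0.0, 0.0042, 0.0045, 0.0, 0.0, 0.0, 255]
```

View pics/side15.png

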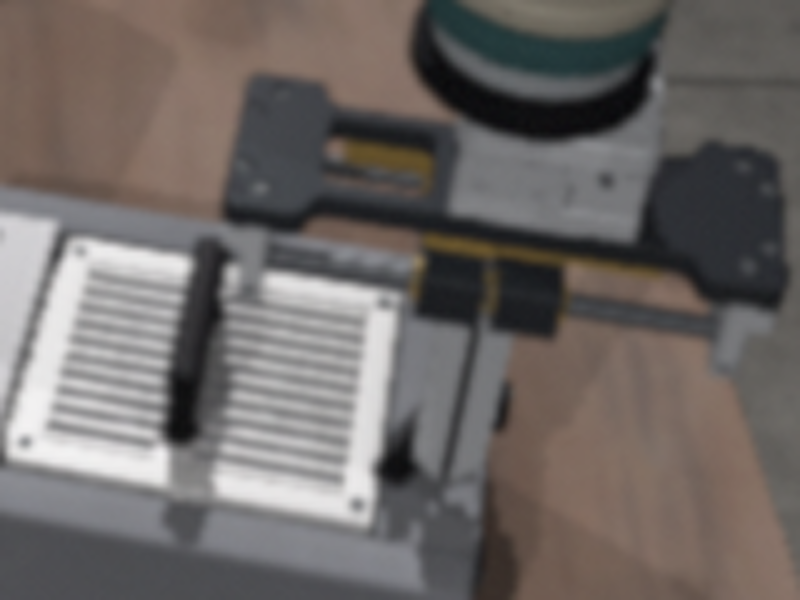

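View pics/wrist15.png

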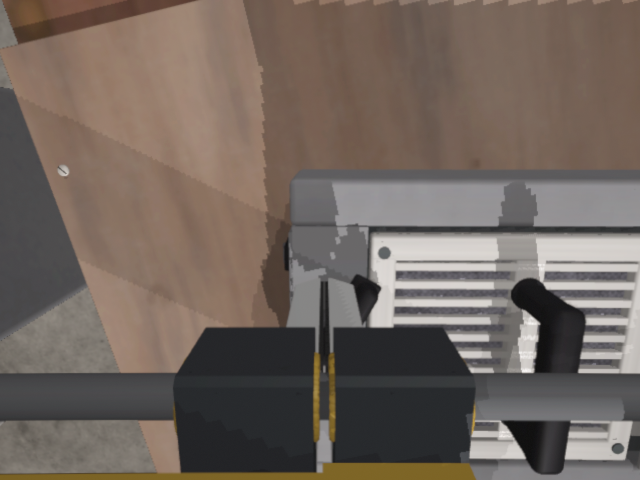

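>>> carry_out([
  [0,0.0056,0.0003,0,0,0,255],
  [0,0.0054,0.0013,0,0,0,255],
  [0,0.0053,0.0024,0,0,0,255],
  [0,0.0049,0.0035,0,0,0,255],
  [0,0.0042,0.0045,0,0,0,255],
])

```text
t: 18.77
position: [0.4383, -0.0922, 0.0791]
tool_rot: [-108.3, 89.7, 149.1]
contact_force: [-0.0, 1.1, 0.1]
finger_gap: 0.008
```

Run:
```python
from h import *
tcp()
push([1.4,1.5,1.58,1.66,1.74],.079)
for n in("side","wrist"):
    t=env.snapshot(n); im=t["image"][:,:,::-1]
    if n=="side": im=cv2.resize(im[240:360,330:490],None,fx=5,fy=5,interpolation=2)
    cv2.imwrite(f"pics/{n}16.png",im)
```

```text
tcp in box mm [-71.2433  23.3926  19.0967] z 0.07909668939442238 F [-0.0436  1.0757  0.1317] gap 0.008029115071650177 t 18.775
[-0.0709  0.0192] [0.0001, 0.0004, 0.0042, -0.05, -0.09, 0.29, 255]
[-0.069   0.0154] [0.0, 0.0019, 0.0038, 0.0, 0.0, 0.0, 255]
[-0.0679  0.0121] [0.0, 0.0011, 0.0033, 0.0, 0.0, 0.0, 255]
[-0.0671  0.0087] [0.0, 0.0008, 0.0034, 0.0, 0.0, 0.0, 255]
[-0.0667  0.0053] [0.0, 0.0004, 0.0035, 0.0, 0.0, 0.0, 255]
```

View pics/side16.png

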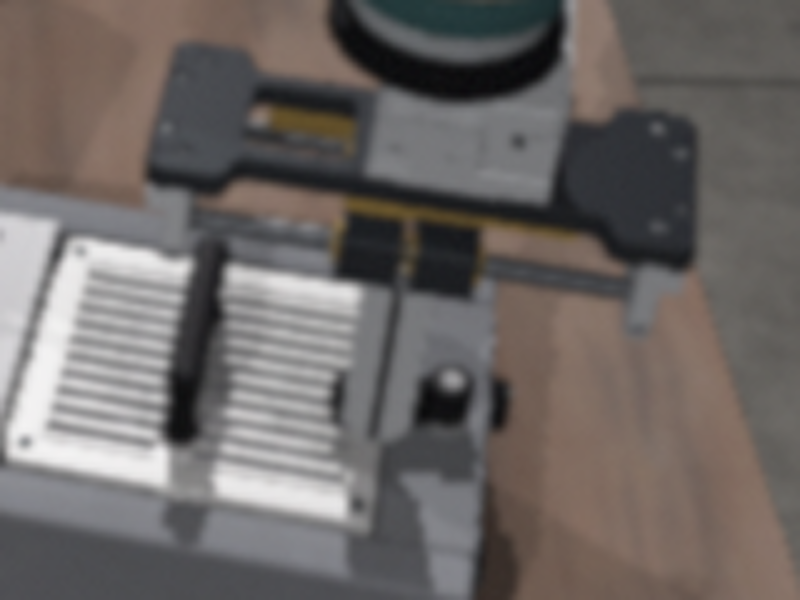

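View pics/wrist16.png

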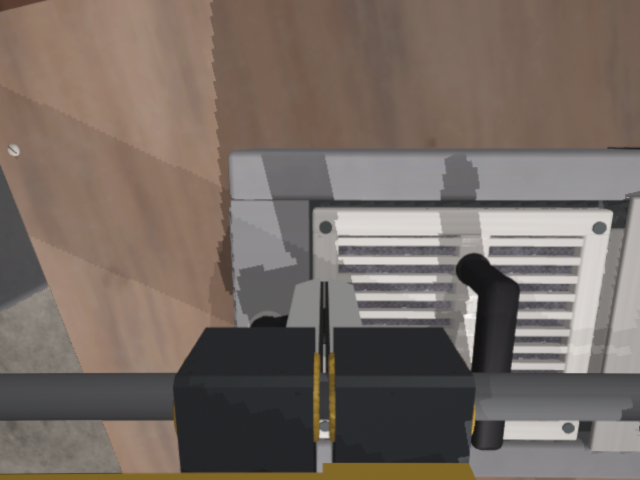

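>>> carry_out([
  [0,0.0006,0.0042,0,0,0,255],
  [0,0.0015,0.0038,0,0,0,255],
  [0,0.001,0.0033,0,0,0,255],
  [0,0.0006,0.003,0,0,0,255],
  [0,0,0.003,0,0,0,255],
])

```text
t: 19.5
position: [0.4394, -0.1008, 0.0794]
tool_rot: [-165.6, 88.6, 91.3]
contact_force: [3.2, 9.4, 0.3]
finger_gap: 0.008
```

Run:
```python
from h import *
tcp()
for n in("side","wrist"):
    t=env.snapshot(n); im=t["image"][:,:,::-1]
    if n=="side": im=cv2.resize(im[240:360,330:490],None,fx=5,fy=5,interpolation=2)
    cv2.imwrite(f"pics/{n}17.png",im)
```

```text
tcp in box mm [-68.3069  15.2682  19.3851] z 0.07938509549376485 F [3.2109 9.4466 0.3162] gap 0.007613519307049186 t 19.5
```

View pics/side17.png

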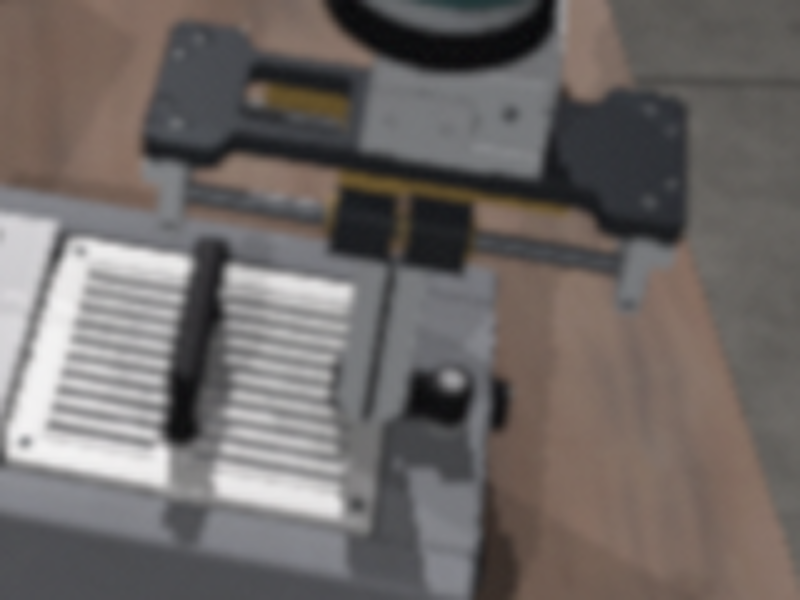

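View pics/wrist17.png

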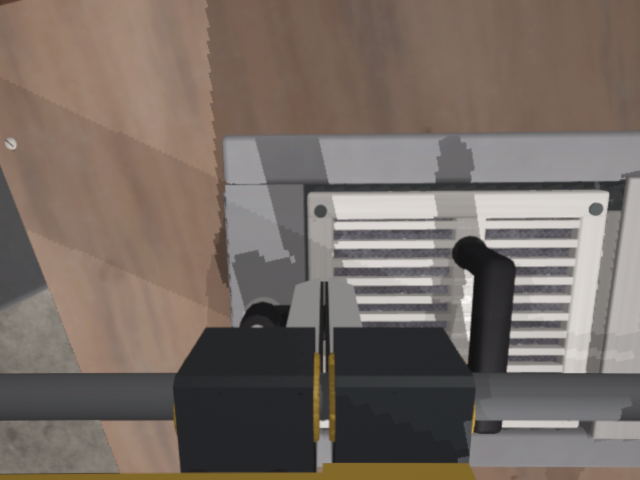

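The push force rose to about 10 N at y = 15 mm, the position expected for the stop. I'll back off, rise and check.

>>> carry_out([
  [0,0,-0.004,0,0,0,255],
  [0,0,-0.008,0,0,0,255],
  [-0.01,0,-0.004,0,0,0,255],
  [-0.02,0,0,0,0,0,255],
  [-0.03,0,0,0,0,0,255],
])

```text
t: 20.23
position: [0.4429, -0.0868, 0.141]
tool_rot: [-160.5, 88.8, 96.4]
contact_force: [0.5, 0.2, 0.4]
finger_gap: 0.005
```

>>> carry_out([
  [-0.03,-0.02,-0.01,0,0,0,255],
  [-0.02,-0.04,-0.03,0,0,0,255],
  [0,-0.04,-0.04,0,0,0,255],
  [0,-0.04,-0.04,0,0,0,255],
  [0,-0.01,-0.02,0,0,0,255],
])

```text
t: 20.85
position: [0.3302, 0.0836, 0.2021]
tool_rot: [156.9, 88.8, 53.6]
contact_force: [0.2, -0.0, -0.5]
finger_gap: 0.006
```

Run:
```python
from h import *
tcp()
for n in("side","top"):
    t=env.snapshot(n); im=t["image"][:,:,::-1]
    if n=="side": im=cv2.resize(im[220:370,270:470],None,fx=4,fy=4,interpolation=2)
    if n=="top": im=cv2.resize(im[130:355,150:450],None,fx=2.6,fy=2.6,interpolation=2)
    cv2.imwrite(f"pics/{n}18.png",im)
    b=[*SEAT[:2],np.radians(YAW)]
    L=[(-.097,0,.0895),(-.057,0,.0895),(.061,.06,.07),(.061,-.06,.07),(-.075,.06,.07),(-.075,-.06,.07)]
    q=proj(t,place(b,L)); print(n,(q-np.array([270,220]))*4+1.5 if n=="side" else (q-np.array([150,130]))*2.6+.8)
```

```text
tcp in box mm [-214.8103  171.6573  142.0992] z 0.20209922346383138 F [ 0.2329 -0.049  -0.4761] gap 0.005715360827112559 t 20.85
side [[602.7828 383.0753]
 [517.4165 368.1874]
 [244.1012 445.5724]
 [295.6721 269.4928]
 [538.1158 500.5217]
 [561.2316 314.6811]]
top [[190.7263 517.3542]
 [203.1876 469.2044]
 [173.9859 314.2421]
 [312.8077 348.385 ]
 [131.7641 473.1218]
 [271.9085 508.611 ]]
```

View pics/side18.png

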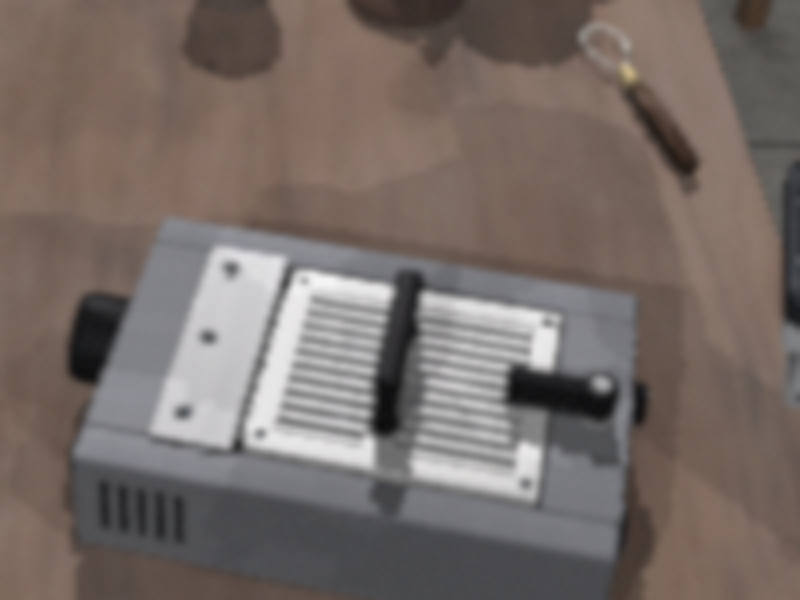

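View pics/top18.png

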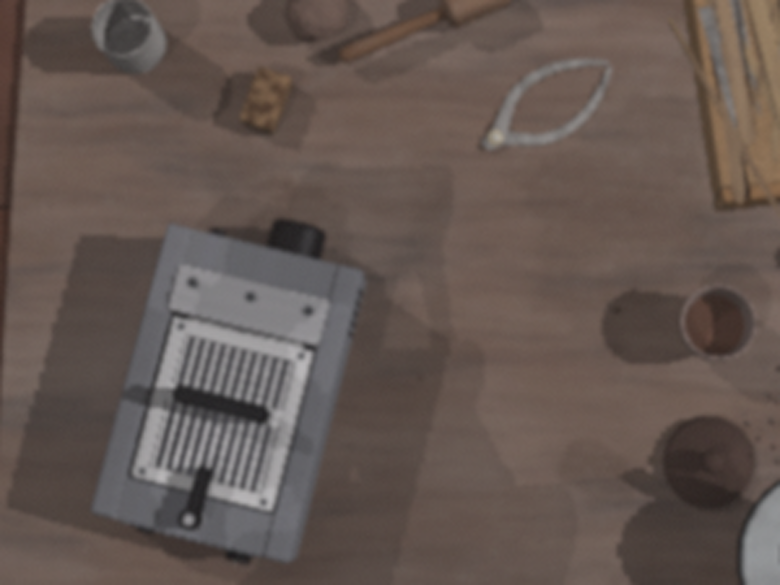

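Run:
```python
from h import *
s=env.state(); print(abs(s["dq"]).max(),s["t"],s["contact_force"])
print(env.sign_off())
```

```text
2.939212040695746 20.95 [ 0.2751 -0.4243 -0.0585]
the job is handed in; nothing more can be done
None
```

The cassette is back in the opening with its tongue under the strip, and the catch is turned to its stop. I handed the job in at about 21 s, and the hand-in gave no verdict.

**What I did:**
- I gripped the cassette by its handle and hooked the tongue under the strip at about 15° tilt. Dead reckoning put the tongue at x = 75 mm and z = 2 mm, with the front edge 41 mm up.
- I then swung it flat, released it, and pushed the catch round with the closed fingers until the force rose to about 10 N.

**Last checks:**
- **Cassette:** in the side view its frame corners are within about 1 pixel (2–3 mm) of where a flat, centred cassette should show.
- **Catch:** in the side and top views it points straight back over the front edge.
- **Bystanders:** the cork block, cup and lid look untouched by eye; I did not measure them. The gripper was clear of everything.

**What disagreed:**
- **Finger reach:** the fingertips appeared at about the reported TCP height, not 25 mm ahead of it. The first closing shut on nothing above the bar, so I went about 22 mm lower and gripped again.
- **Box yaw:** the wrist camera alone gave about 1.5° off the other two views. I used the side and top value of -12.5°, and the fit went in without force.
- **Arm still moving:** at hand-in the arm had not fully settled, with a joint speed of about 3 deg/s, but it was in free air.

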